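# Bed a plate on its parallels in the drill vise

## Robot

A 7-joint arm with a two-finger parallel gripper is mounted at the origin on the work surface; the furniture and walls round the work are solid. World frame = base frame: x ahead of the robot, y to its left, z up, the work surface at z = 0. Lengths are in m, angles in rad, forces in N, time in s.
With the tool pointing down it reaches from about 0.425 to 0.925 m from the base axis. Payload 6.8 kg.
Tool frame: the origin (TCP) lies on the centre line of the jaws, within the pads' length; the fingertips stand 25 mm ahead of it and the grasp point (between the pads) lies 6 mm ahead of it; z points along the fingers, y is the direction in which the jaws open and shut (so a half turn about z gives the same grasp; the last joint's range is limited). The gripper opens to 85 mm and grips with 20 to 120 N. Pads are 22 mm wide; open, the fingers measure 114 mm over their backs; the gripper's body (76 mm by 85 mm) begins 54 mm behind the grasp point. The pads swing forward as they close: fully open they stand 13 mm farther back than shut.
Start: joints at [1.099, 0.477, 0.022, 1.555, -0.011, 1.109, -0.083], TCP at [0.24, -0.631, 0.222] pointing down, gripper open.
Joint ranges: [-2.96, 2.96], [-0.34, 2.1], [-1.41, 1.46], [0.24, 2.44], [-1.37, 4.51], [0.17, 1.92], [-2.96, 2.96]. Speed limits (rad/s): [2.39, 2.39, 3.14, 3.14, 3.14, 3.14, 3.14].

## Interface

Orientations are given as a unit quaternion [w, x, y, z].
In Python, from station import status, cams, order, models gives the robot as it stands.
- The arm moves only by the tool move_arm, never from a script. Its argument "steps" is one flat list of numbers, 7 for each row, row after row: the gripper's target within -1 to 1 (fully open at 1, half-way at 0, shut at -1), then the shift along the world's x, y, z in cm, then the turn, a rotation vector about the world's x, y, z in degrees. A call has 1 to 8 rows; each row shifts and turns the commanded pose from where the row before left it; what a row does not reach is not made up. A row lasts 1/10 s, in which the tool goes at most 50 mm and 8.59 degrees, less where a joint would pass 70% of its speed; a pose out of reach is approached as far as the arm can. A call with a gripper value outside its range is refused whole. The fingers move at their own pace and stop on an object; "newtons" is the grip in N (left out, the last holds). Time passes only in rows, so rows that do not move let the fingers close. It gives the time, the measured TCP pose, the force and the opening at its end, in the units of the state.
- status.get_obs(): the state, without advancing time (a new reading comes with each control period).
- cams.read_camera(name): name is "scene" or "side" or "wrist"; returns a dict with "pixels" (480x640x3 uint8, red, green, blue), "mtx" (3x3 intrinsics, pixels), "T" (4x4, takes a point from camera to world coordinates); the wrist camera has in their place "T_tool_cam" (4x4, takes a point from camera to tool coordinates, whose origin is the TCP and whose axes are the flange's). Camera axes: x right, y down, z forward; pixel columns grow to the right and rows downward; lengths in m; the calibration is good to about 2 mm. A picture is of the moment at which its call begins: read the wrist's pose just before it. There is no depth.
- order.hand_in(): hands the job in, once; it reports no verdict.
Trained networks look in the newest picture that a camera, given by its name, has taken for a name from the list of things; names that differ only in an ending like _2 or _b are one class to them, and where a whole thing is asked for, a point or a joint stands for the part that bears it (a point fixed in the world has none). Each returns a list of dicts, best first, with "score" (0 to 1); they miss things now and then, are a little off and sometimes report something else, mostly with a low value. They report only what shows in the picture. A call takes as long as a camera call.
- models.silhouettes(camera, query): "region" (480x640 bool, what is visible of it) and "box" ([centre column, centre row, width, height] in pixels, round what is visible of it).
- models.place_of(camera, query): "position" ([row, column] in pixels: a listed point, or the origin of a listed thing).
The state is a dict: "t": time; "q": joint angles; "joint_vel": joint speeds; "joint_torque": joint torques, N m; "eef_pos": TCP position; "tool_rot": TCP orientation; "contact_force": force on the tool from outside, world axes, zero at the start; "torque": the same for the moment, N m; "gripper_width": opening from 0.0 (shut) to 1.0 (fully open).
Only numpy, scipy, OpenCV 4.12 (cv2) and the standard library are available. Lean on these libraries where they do the work, as an engineer would, in place of code of your own. Each camera call takes 0.05 s, during which the arm holds its last target.

## Task

The marked-out steel plate is nipped in the vise but sits proud and out of level above its two parallels: tap it down with light taps of the rawhide mallet, not with the fingers and never hard enough to bruise it, until it is bedded on both, then put the mallet back down on the bench clear of the vise. Then feel with the empty hand's fingertips, under the plate's overhang, that the parallels no longer slide: push firmly endways on the left end of the moving jaw's parallel for a moment, then on the left end of the fixed jaw's; each must stay put under the push, and if one slides the plate needs more tapping. Leave the plate bedded and both parallels in place beneath it, and do not disturb the tin and the buckle behind the vise.

Things in the scene. Friction and masses are not known exactly. Their poses are not given: they have to be found in the camera images.
- vise: Grey iron drill vise bolted to the bench. Origin: middle of the jaw opening, on the bench. x runs across the opening from the moving jaw (with screw and tommy bar, robot's side) to the fixed jaw, y along the jaws to the left, z up. Jaw faces at x = -38 and +38 mm; jaws 84 mm wide (y), tops 80 mm up; vise from x = -134 to +70 mm. The parallels stand on its bed, 36 mm above the bench.
- plate: Steel plate 75 (x) x 128 (y) x 24 mm in the jaws; origin: centre of its underside, axes as the vise. Overhangs the parallels' ends by 14 mm. Held by jaw friction: 8 to 14 N on its middle starts it down, about 30 N beds it tight; a light push near one side only rocks it. Bedded, its top is 94 mm above the bench; at first its middle is 4 to 8 mm higher, tilted up to 5 degrees, either side up. Over 90 N bruises it.
- plate_over_moving_parallel (a point): Point on the plate's top face above the moving jaw's parallel: plate x = -25.5 mm, y = 0. 94 mm above the bench when bedded.
- plate_over_fixed_parallel (a point): Point on the plate's top face above the fixed jaw's parallel: plate x = +25.5 mm, y = 0. 94 mm above the bench when bedded.
- moving_parallel: Loose steel bar 24 (x) x 100 (y) x 34 mm (0.42 kg) standing on the vise bed against the moving jaw, under the plate, projecting about 8 mm past the jaw at each end. Origin: centre of its underside. Loose it slides along y at 2 to 3 N; with the plate bedded tight it holds against 6 N or more, so a push of about 5 N tells.
- fixed_parallel: Its twin against the fixed jaw.
- moving_parallel_left_end (a point): Centre of the left (+y) end face (24 mm wide, 34 mm high, 53 mm above the bench) of the moving jaw's parallel.
- fixed_parallel_left_end (a point): The same point of the fixed jaw's parallel.
- mallet: Rawhide mallet, 0.6 kg, standing on one round face of its head, with its wooden handle level and pointing away from the vise. The origin is not on the handle's axis; use the two points below.
- mallet_head (a point): Centre of the mallet's head: a cylinder of 51 mm diameter and 74 mm length, its axis upright, so that the lower striking face is 37 mm below this point. It stands 37 mm above the bench.
- mallet_handle (a point): Grip point on the axis of the handle (round, 21 mm thick), 50 mm from the head's centre and level with it. The handle runs on straight to 172 mm from the head's centre.
- rivet_tin: Flat round green tin, 65 mm across and 30 mm high, behind the vise on the left.
- buckle: Small roller buckle 41 x 34 x 11 mm, behind the vise on the right.

How it is judged:
On the way, in this order (a step that is already met when the one before it is completed fails the run):
1. the mallet is tapped on the plate (contact force between mallet and plate above 3 N).
2. the plate is tapped down onto both parallels (z of each of plate_over_moving_parallel, plate_over_fixed_parallel in the frame of vise below 0.0955 m), for 0.2 s.
3. the moving jaw's parallel is pushed endways with the fingers, the mallet laid down, and does not slide (all of step 2 and contact force between the fingers and moving_parallel above 3.5 N and linear speed of moving_parallel below 0.004 m/s and height (world z) of mallet_head below 0.05 m), for 0.2 s.
4. the fixed jaw's parallel is pushed endways with the fingers, the mallet laid down, and does not slide (all of step 2 and contact force between the fingers and fixed_parallel above 3.5 N and linear speed of fixed_parallel below 0.004 m/s and height (world z) of mallet_head below 0.05 m), for 0.2 s.
At the end, for the whole second after the job is handed in: Both sides of the plate are within 1.5 mm of bedded height, both parallels lie within 12 mm of the middle of the jaws along them, and the mallet rests on the bench, its head over 90 mm from the middle of the vise (all of step 2 and y of moving_parallel in the frame of vise between -0.012 and 0.012 m and y of fixed_parallel in the frame of vise between -0.012 and 0.012 m and height (world z) of mallet_head below 0.05 m and horizontal distance between mallet_head and vise above 0.09 m and linear speed of mallet below 0.02 m/s); the robot touches nothing.
It fails at once if the mallet hits the plate with over 90 N (contact force between mallet and plate above 90 N).
It fails at once if the fingers press on the plate with over 8 N (contact force between the fingers and plate above 8 N).
It fails at once if the rivet tin is moved by over 30 mm (distance of rivet_tin from where it was at the start of the episode above 0.03 m).
It fails at once if the buckle is moved by over 30 mm (distance of buckle from where it was at the start of the episode above 0.03 m).
It also fails if it takes over 70 s, if anything falls off the work surface, if the arm or the gripper's body presses on something with over 40 N, if the wrist force passes 120 N, or if a joint passes its speed limit or range.

## Working session

There is one attempt and no reset: what is moved stays moved. The work goes in short steps, Python scripts to look and compute and a tool call to move; the robot and the scene stay as the last step left them, time stands still between calls to the robot, and variables do not carry over. Pictures are saved under pics/ and viewed, and the job is handed in when it is done.

Besides the shell and the picture viewer there is one more tool, called after "Emit:" by a JSON object that holds its "fn" and its "kwargs", one argument or row to a line. move_arm: Moves the arm, as the interface text tells. Its arguments: {"type":"object","properties":{"steps":{"type":"array"},"newtons":{"type":"number"}},"required":["steps"]}

```bash
ls; mkdir -p pics; cat > h.py <<'E'
from station import status, cams, order, models
import numpy as np, cv2
from scipy.spatial.transform import Rotation as R
def snap(name,fn):
    c=cams.read_camera(name); cv2.imwrite('pics/'+fn,c['pixels'][:,:,::-1]); return c
def ray(c,row,col,T=None):
    T=c['T'] if T is None else T
    d=np.linalg.inv(c['mtx'])@np.array([col,row,1.]); return T[:3,3],T[:3,:3]@d
def atz(c,row,col,z,T=None):
    o,d=ray(c,row,col,T); return o+d*(z-o[2])/d[2]
def tri(rays):
    A=np.zeros((3,3));b=np.zeros(3)
    for o,d in rays:
        d=d/np.linalg.norm(d);P=np.eye(3)-np.outer(d,d);A+=P;b+=P@o
    p=np.linalg.solve(A,b); return p,[np.linalg.norm((np.eye(3)-np.outer(d,d)/(d@d))@(p-o)) for o,d in rays]
E
python3 - <<'E'
from h import *
o=status.get_obs();print(o)
cs={}
for n in ('scene','side'):
    cs[n]=snap(n,n+'0.png'); print(n,cs[n]['T'].round(3).tolist(),cs[n]['mtx'].tolist())
    for q in ['vise','plate','plate_over_moving_parallel','plate_over_fixed_parallel','moving_parallel_left_end','fixed_parallel_left_end','mallet_head','mallet_handle','rivet_tin','buckle']:
        r=models.place_of(n,q); print(q,[(round(x['score'],2),np.round(x['position'],1).tolist()) for x in r[:2]])
E
```

```text
pics
{'t': 0.0, 'q': array([ 1.09887651,  0.47781216,  0.02234361,  1.55648178, -0.01146593,
        1.10928741, -0.08307772]), 'joint_vel': array([ 0.00055316, -0.00028068,  0.00227717, -0.00121409, -0.00039243,
       -0.00016894, -0.00081745]), 'joint_torque': array([ 2.74934964e-04, -5.96454370e+01,  1.60799671e+00, -2.81197768e+01,
        1.24534144e-02,  9.35180200e-03,  1.70994559e-05]), 'eef_pos': array([ 0.23994666, -0.63024655,  0.22080492]), 'tool_rot': array([-8.95511042e-04,  9.83494539e-01,  1.80935422e-01, -2.51813437e-04]), 'contact_force': array([0.35750237, 0.71028156, 0.49582411]), 'torque': array([ 0.0391834 , -0.02641603, -0.02747648]), 'gripper_width': 1.0005666729765084}
scene [[-0.985, 0.101, -0.137, 0.641], [0.17, 0.632, -0.756, 0.763], [0.01, -0.768, -0.64, 0.595], [0.0, 0.0, 0.0, 1.0]] [[525.6058169167031, 0.0, 316.21404945777704], [0.0, 525.6058169167031, 242.3751144423165], [0.0, 0.0, 1.0]]
vise [(0.69, [269.0, 264.3])]
plate [(0.96, [231.0, 264.7])]
plate_over_moving_parallel [(0.92, [213.1, 277.3])]
plate_over_fixed_parallel [(0.85, [219.3, 251.9])]
mo
[... 225 characters left out ...]
241.3, 201.2])]
side [[-0.817, -0.277, 0.506, 0.087], [-0.577, 0.381, -0.723, 0.739], [0.007, -0.882, -0.47, 0.505], [0.0, 0.0, 0.0, 1.0]] [[521.0934521491665, 0.0, 306.8962204439679], [0.0, 521.0934521491665, 241.67985363028245], [0.0, 0.0, 1.0]]
vise [(0.75, [274.4, 272.6])]
plate [(0.56, [242.0, 275.5])]
plate_over_moving_parallel [(0.64, [228.3, 288.1]), (0.41, [265.6, 280.1])]
plate_over_fixed_parallel [(0.68, [220.9, 256.7])]
moving_parallel_left_end [(0.67, [267.9, 280.9]), (0.49, [241.4, 273.5])]
fixed_parallel_left_end [(0.8, [263.0, 249.5])]
mallet_head [(0.87, [296.4, 323.8])]
mallet_handle [(0.93, [313.5, 330.8])]
rivet_tin [(0.75, [285.0, 186.4])]
buckle [(0.53, [230.1, 287.1])]
```

```bash
python3 - <<'E'
from h import *
P={'vise':((269,264.3),(274.4,272.6)),'plate':((231,264.7),(242,275.5)),'pm':((213.1,277.3),(228.3,288.1)),'pf':((219.3,251.9),(220.9,256.7)),'mpl':((252.7,295),(267.9,280.9)),'mh':((257,355.3),(296.4,323.8)),'mhan':((270.2,387.3),(313.5,330.8)),'tin':((324.7,205.4),(285,186.4))}
c1=cams.read_camera('scene');c2=cams.read_camera('side')
for k,(a,b) in P.items():
    p,e=tri([ray(c1,*a),ray(c2,*b)]);print(k,p.round(4),np.round(e,4))
E
```

```text
vise [ 0.6095  0.1058 -0.0041] [0.0036 0.0036]
plate [0.6044 0.0981 0.0659] [0.0004 0.0004]
pm [0.5821 0.0909 0.0956] [0.0009 0.0009]
pf [0.6239 0.1245 0.1122] [0.0001 0.0001]
mpl [0.5611 0.1384 0.0474] [0.001 0.001]
mh [0.4649 0.15   0.0342] [0.0016 0.0016]
mhan [0.4245 0.1934 0.0413] [0.0001 0.0001]
tin [0.7079 0.2239 0.001 ] [0. 0.]
```

View pics/scene0.png

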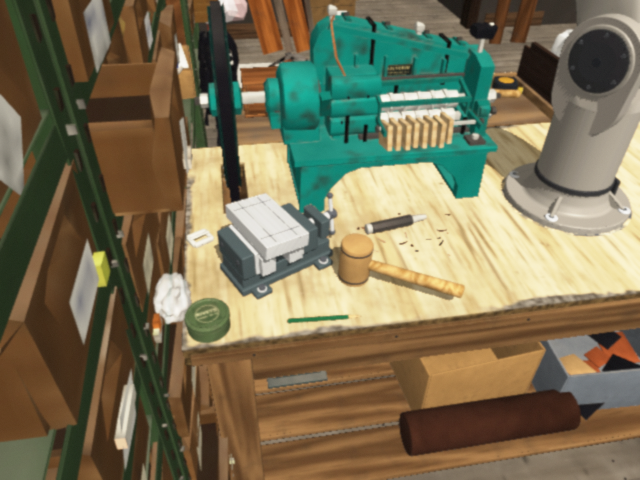

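View pics/side0.png

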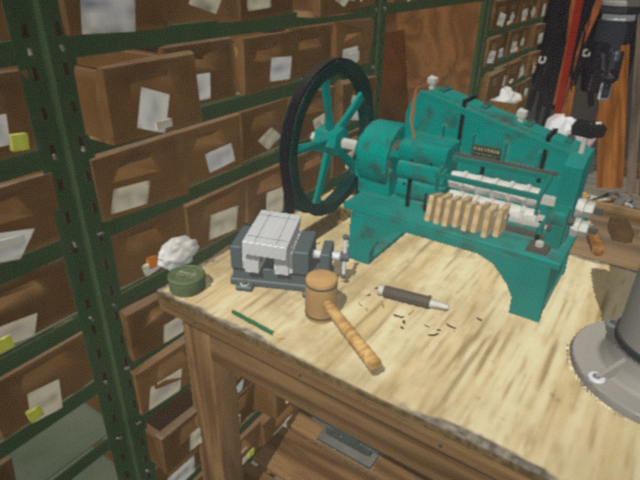

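The pictures show the vise at scene pixel (265,245), the mallet with its head at (355,258) and its handle running toward (460,290), the tin at (207,320) and the buckle at (200,238). A large green machine with a wheel stands on the right, between the arm and the vise. I'll measure the machine before moving.

```bash
python3 - <<'E'
from h import *
c1=cams.read_camera('scene');c2=cams.read_camera('side')
for n,c,r,col in [('foot L',c1,205,303),('foot R',c1,165,468),('footR far',c1,150,492),('side foot near',c2,318,540),('side foot far',c2,258,375),('bench left front edge',c1,345,190),('bench back',c1,150,188),('mallet end',c1,290,460)]:
    print(n,atz(c,r,col,0).round(3))
P={'wheel top':((3,215),(60,340)),'cover TL':((20,333),(80,430)),'TR':((28,492),(130,600)),'nut':((23,335),(80,433)),'deck L':((160,290),(195,350)),'deck R':((140,493),(270,565)),'wheelcentre':((105,228),(135,325)),'comb R':((125,455),(215,505)),'mallet end':((288,461),(360,377))}
for k,(a,b) in P.items():
    p,e=tri([ray(c1,*a),ray(c2,*b)]);print(k,p.round(3),np.round(e,4))
snap('wrist','w0.png')
E
```

```text
foot L [ 0.519 -0.054  0.   ]
foot R [ 0.145 -0.145  0.   ]
footR far [ 0.066 -0.197  0.   ]
side foot near [ 0.172 -0.044  0.   ]
side foot far [ 0.484 -0.059  0.   ]
bench left front edge [0.73  0.258 0.   ]
bench back [ 0.741 -0.301  0.   ]
mallet end [0.306 0.215 0.   ]
wheel top [ 0.646 -0.167  0.341] [0.0013 0.0013]
cover TL [ 0.451 -0.146  0.321] [0.0071 0.0071]
TR [ 0.168 -0.126  0.293] [0.0011 0.0011]
nut [ 0.447 -0.147  0.319] [0.0099 0.0099]
deck L [ 0.543 -0.046  0.115] [0.0072 0.0072]
deck R [ 0.155 -0.05   0.103] [0.0085 0.0085]
wheelcentre [ 0.641 -0.107  0.199] [0.0073 0.0073]
comb R [ 0.254 -0.022  0.168] [0.0021 0.0021]
mallet end [0.321 0.24  0.034] [0.0018 0.0018]
```

View pics/w0.png

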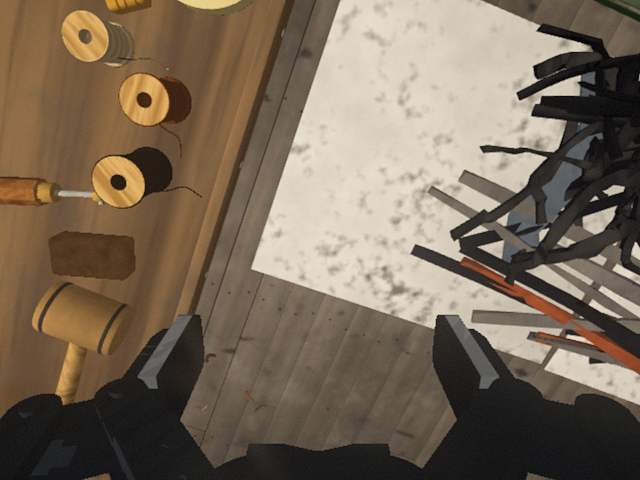

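```bash
python3 - <<'E'
from h import *
c=cams.read_camera('wrist');print(c['T_tool_cam'].round(4).tolist(),c['mtx'].round(1).tolist())
import math
a0=math.atan2(-.63,.24);r0=math.hypot(.24,.63);a1=math.radians(18);r1=.56
n=21;p=(.24,-.63)
for i in range(1,n+1):
    a=a0+(a1-a0)*i/n;r=r0+(r1-r0)*i/n
    q=(r*math.cos(a),r*math.sin(a));print([round((q[0]-p[0])*100,1),round((q[1]-p[1])*100,1)],round(math.degrees(a1-a0)/n,2),np.round(q,3));p=q
E
```

```text
[[0.0008, -0.9488, -0.316, 0.0811], [1.0, 0.0004, 0.0013, -0.0006], [-0.0011, -0.316, 0.9488, -0.1513], [0.0, 0.0, 0.0, 1.0]] [[401.3, 0.0, 318.0], [0.0, 401.3, 238.1], [0.0, 0.0, 1.0]]
[4.3, 2.4] 4.15 [ 0.283 -0.606]
[4.0, 2.7] 4.15 [ 0.323 -0.579]
[3.8, 2.9] 4.15 [ 0.361 -0.55 ]
[3.6, 3.2] 4.15 [ 0.397 -0.518]
[3.3, 3.4] 4.15 [ 0.43  -0.484]
[3.0, 3.6] 4.15 [ 0.46  -0.448]
[2.7, 3.8] 4.15 [ 0.487 -0.41 ]
[2.4, 3.9] 4.15 [ 0.511 -0.37 ]
[2.1, 4.1] 4.15 [ 0.531 -0.329]
[1.8, 4.2] 4.15 [ 0.549 -0.288]
[1.4, 4.3] 4.15 [ 0.563 -0.245]
[1.1, 4.3] 4.15 [ 0.575 -0.202]
[0.8, 4.4] 4.15 [ 0.582 -0.158]
[0.5, 4.4] 4.15 [ 0.587 -0.115]
[0.1, 4.3] 4.15 [ 0.588 -0.071]
[-0.2, 4.3] 4.15 [ 0.587 -0.028]
[-0.5, 4.2] 4.15 [0.582 0.014]
[-0.8, 4.2] 4.15 [0.574 0.056]
[-1.1, 4.0] 4.15 [0.563 0.096]
[-1.4, 3.9] 4.15 [0.549 0.135]
[-1.6, 3.8] 4.15 [0.533 0.173]
```

Emit:
{"fn": "move_arm", "kwargs": {
  "steps": [1,0,0,5,0,0,0,1,0,0,5,0,0,0,1,0,0,5,0,0,0,1,0,0,5,0,0,0,1,0,0,4,0,0,0]
}}

```text
t: 1.9
eef_pos: [0.2401, -0.6309, 0.4656]
tool_rot: [0.002, 0.984, 0.181, 0.0]
contact_force: [0.2, -2.2, 0.3]
gripper_width: 1.003
```

Emit:
{"fn": "move_arm", "kwargs": {
  "steps": [1,4.3,2.4,0,0,0,4.15,1,4,2.7,0,0,0,4.15,1,3.8,2.9,0,0,0,4.15,1,3.6,3.2,0,0,0,4.15,1,3.3,3.4,0,0,0,4.15,1,3,3.6,0,0,0,4.15,1,2.7,3.8,0,0,0,4.15]
}}

```text
t: 2.6
eef_pos: [0.4884, -0.4092, 0.4616]
tool_rot: [-0.0, 0.906, 0.423, 0.0]
contact_force: [0.3, -0.9, 0.1]
gripper_width: 1.0
```

Emit:
{"fn": "move_arm", "kwargs": {
  "steps": [1,2.4,3.9,0,0,0,4.15,1,2.1,4.1,0,0,0,4.15,1,1.8,4.2,0,0,0,4.15,1,1.4,4.3,0,0,0,4.15,1,1.1,4.3,0,0,0,4.15,1,0.8,4.4,0,0,0,4.15,1,0.5,4.4,0,0,0,4.15]
}}

```text
t: 3.3
eef_pos: [0.5884, -0.113, 0.4617]
tool_rot: [0.0, 0.771, 0.637, 0.0]
contact_force: [1.0, 0.3, -0.2]
gripper_width: 1.002
```

Emit:
{"fn": "move_arm", "kwargs": {
  "steps": [1,0.1,4.3,0,0,0,4.15,1,-0.2,4.3,0,0,0,4.15,1,-0.5,4.2,0,0,0,4.15,1,-0.8,4.2,0,0,0,4.15,1,-1.1,4,0,0,0,4.15,1,-1.4,3.9,0,0,0,4.15,1,-1.6,3.8,0,0,0,4.15,1,0,0,0,0,0,0]
}}

```text
t: 4.1
eef_pos: [0.5298, 0.1791, 0.4626]
tool_rot: [-0.001, 0.583, 0.813, 0.001]
contact_force: [0.3, 0.4, -0.8]
gripper_width: 1.002
```

```bash
cat >> h.py <<'E'
def wT(c,o):
    T=np.eye(4);q=np.array(o['tool_rot']);T[:3,:3]=R.from_quat([q[1],q[2],q[3],q[0]]).as_matrix();T[:3,3]=o['eef_pos'];return T@c['T_tool_cam']
E
python3 - <<'E'
from h import *
o=status.get_obs();print(o['t'],o['eef_pos'].round(4),o['tool_rot'].round(4),o['q'].round(2))
c=snap('wrist','w1.png');T=wT(c,o);np.save('w1T.npy',T)
for q in ['vise','plate','plate_over_moving_parallel','plate_over_fixed_parallel','moving_parallel_left_end','fixed_parallel_left_end','mallet_head','mallet_handle','rivet_tin','buckle']:
    r=models.place_of('wrist',q)
    z={'vise':0,'plate':.075,'plate_over_moving_parallel':.1,'plate_over_fixed_parallel':.1,'moving_parallel_left_end':.053,'fixed_parallel_left_end':.053,'mallet_head':.037,'mallet_handle':.037,'rivet_tin':0,'buckle':0}[q]
    for x in r[:2]: print(q,round(x['score'],2),np.round(x['position'],1),atz(c,*x['position'],z,T).round(4))
E
```

```text
4.1 [0.5298 0.1791 0.4626] [-8.000e-04  5.827e-01  8.127e-01  1.200e-03] [ 0.08  0.21 -0.63  1.43  0.12  1.54 -0.22]
vise 0.57 [218.1 348.2] [0.604  0.1108 0.    ]
plate_over_moving_parallel 0.78 [235.6 333.9] [0.5778 0.1053 0.1   ]
plate_over_fixed_parallel 0.79 [235.7 371.5] [0.6258 0.1215 0.1   ]
mallet_head 0.71 [162.  269.8] [0.4636 0.1615 0.037 ]
mallet_handle 0.78 [138.5 247. ] [0.424  0.1825 0.037 ]
rivet_tin 0.71 [166.2 433. ] [0.6981 0.2292 0.    ]
rivet_tin 0.2 [287.3 387.3] [0.7077 0.0187 0.    ]
buckle 0.44 [163.6 269.5] [0.4613 0.153  0.    ]
```

View pics/w1.png

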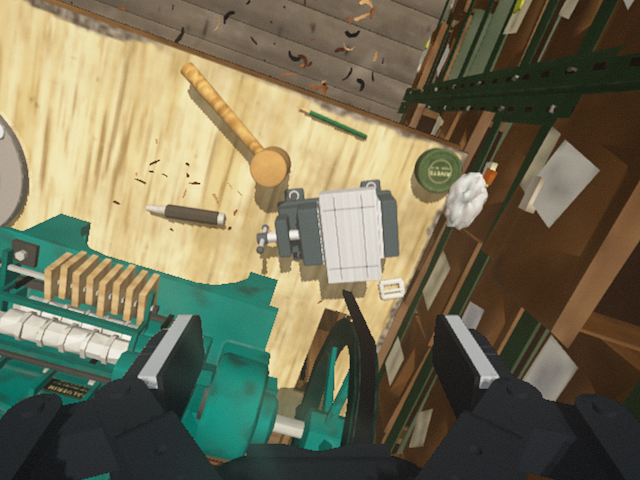

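The wrist picture shows the mallet head top at (270,166), the handle tail at (187,72) and the plate's corners near (319,193), (376,188), (383,280) and (329,284). The tin is at (438,170) and the buckle at (391,288).

```bash
python3 - <<'E'
from h import *
c=cams.read_camera('wrist');T=np.load('w1T.npy')
im=cv2.imread('pics/w1.png')
cv2.imwrite('pics/w1z.png',cv2.resize(im[40:310,170:470],None,fx=2.6,fy=2.2,interpolation=cv2.INTER_CUBIC)[:600,:800])
r=models.silhouettes('wrist','plate')
for x in r[:1]:
    m=x['region'].astype(np.uint8);print('plate',x['score'],x['box'],cv2.minAreaRect(cv2.findNonZero(m)))
    cnt=max(cv2.findContours(m,0,2)[0],key=cv2.contourArea);ap=cv2.approxPolyDP(cnt,5,True)[:,0];print(ap.tolist())
    for p in ap: print(atz(c,p[1],p[0],.1,T).round(4))
r=models.silhouettes('wrist','mallet')
m=r[0]['region'].astype(np.uint8);print('mallet',r[0]['score'],r[0]['box'])
pts=cv2.findNonZero(m)[:,0].astype(float)
hs=pts[pts[:,1]<140]; 
W=np.array([atz(c,p[1],p[0],.037,T)[:2] for p in hs]);mu=W.mean(0);u=np.linalg.svd(W-mu)[2][0] if len(W)<3000 else np.linalg.eigh(np.cov(W.T))[1][:,1]
print('handle mean',mu,'dir',u,np.degrees(np.arctan2(u[1],u[0])), 'extent',((W-mu)@u).min(),((W-mu)@u).max())
print('headtop',atz(c,166,270,.074,T),'tail',atz(c,72,187,.037,T))
for q in ['mallet_head','mallet_handle']:
  print(q,[( (np.array(atz(c,*x['position'],.037,T))[:2]-mu)@np.array([-u[1],u[0]])) for x in models.place_of('wrist',q)[:1]])
E
```

```text
plate 0.88 [351.3, 228.2, 65.4, 100.5] ((350.057373046875, 227.6311492919922), (94.5193099975586, 57.761802673339844), 84.80557250976562)
[[373, 179], [319, 185], [330, 275], [382, 271]]
[0.5999 0.1937 0.1   ]
[0.5366 0.164  0.1   ]
[0.5919 0.0492 0.1   ]
[0.6582 0.0781 0.1   ]
mallet 0.96 [234.4, 119.2, 114.5, 124.3]
handle mean [0.3686325  0.22028144] dir [ 0.86489775 -0.50194809] -30.128968321224267 extent -0.0637144567054453 0.07842445879959843
headtop [0.46790094 0.16254258 0.074     ] tail [0.32516224 0.23997998 0.037     ]
mallet_head [np.float64(-0.0002296865562674823)]
mallet_handle [np.float64(-0.001025949511754086)]
```

View pics/w1z.png

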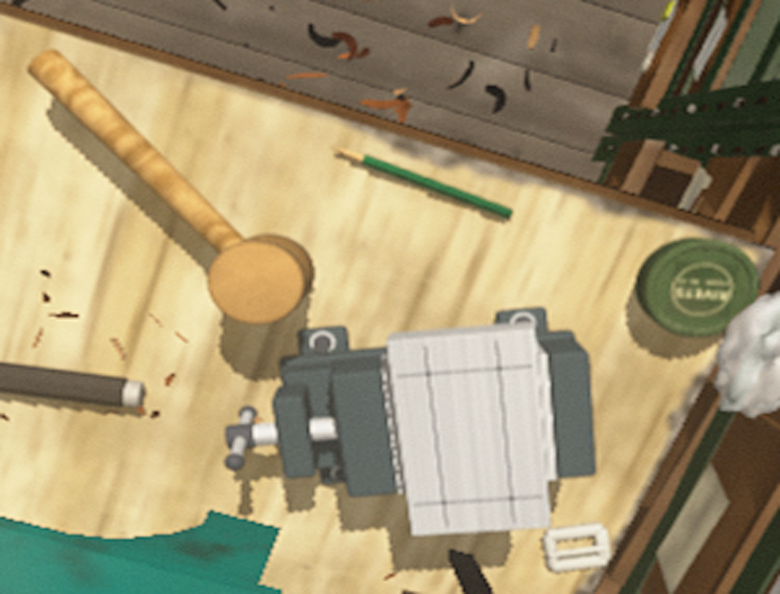

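```bash
cat > meas.py <<'E'
from h import *
o=status.get_obs();c=snap('wrist','w2.png');o2=status.get_obs();print(o['t'],o['eef_pos'].round(4),o2['eef_pos'].round(4))
T=wT(c,o)
def wp(q,z):
    for x in models.place_of('wrist',q)[:1]: print(q,round(x['score'],2),np.round(x['position'],1),atz(c,*x['position'],z,T).round(4))
for q,z in [('vise',0),('plate',.075),('plate_over_moving_parallel',.1),('plate_over_fixed_parallel',.1),('mallet_head',.037),('mallet_handle',.037),('rivet_tin',0),('buckle',0)]: wp(q,z)
r=models.silhouettes('wrist','plate')
for x in r[:1]:
    m=x['region'].astype(np.uint8)
    cnt=max(cv2.findContours(m,0,2)[0],key=cv2.contourArea);ap=cv2.approxPolyDP(cnt,5,True)[:,0];print(ap.tolist())
    for p in ap: print(atz(c,p[1],p[0],.1,T).round(4))
r=models.silhouettes('wrist','mallet')
m=r[0]['region'].astype(np.uint8);b=r[0]['box'];print(b)
pts=cv2.findNonZero(m)[:,0].astype(float)
hs=pts[pts[:,1]<b[1]+18]
W=np.array([atz(c,p[1],p[0],.037,T)[:2] for p in hs]);mu=W.mean(0);u=np.linalg.eigh(np.cov(W.T))[1][:,1]
print('handle mean',mu,'dir',u,np.degrees(np.arctan2(u[1],u[0])), 'extent',((W-mu)@u).min(),((W-mu)@u).max())
E
python3 meas.py
```

```text
4.9 [0.5332 0.1722 0.4618] [0.5332 0.1722 0.4618]
vise 0.77 [210.9 344.8] [0.5974 0.1112 0.    ]
plate 0.78 [224.8 350. ] [0.5999 0.1115 0.075 ]
plate_over_moving_parallel 0.89 [233.4 333.5] [0.5786 0.0997 0.1   ]
plate_over_fixed_parallel 0.86 [227.5 370. ] [0.6223 0.1227 0.1   ]
mallet_head 0.91 [158.1 271.4] [0.4674 0.1603 0.037 ]
mallet_handle 0.67 [129.2 244.6] [0.4212 0.1869 0.037 ]
rivet_tin 0.65 [158.2 433.1] [0.6971 0.23   0.    ]
buckle 0.69 [282.9 387.9] [0.7069 0.0163 0.    ]
[[373, 179], [317, 187], [331, 275], [382, 271]]
[0.6033 0.185  0.1   ]
[0.5381 0.1528 0.1   ]
[0.5948 0.0411 0.1   ]
[0.6601 0.0687 0.1   ]
[233.9, 122.0, 114.2, 127.7]
handle mean [0.3732039  0.21395968] dir [-0.85686097  0.51554755] 148.96593917705752 extent -0.0777431161969161 0.06489946116458002
```

Emit:
{"fn": "move_arm", "kwargs": {
  "steps": [1,-2.2,0.3,-4.4,0,0,8.06,1,-2.2,0.3,-4.4,0,0,8.06,1,-2.2,0.3,-4.4,0,0,8.06,1,-2.2,0.3,-4.4,0,0,8.06,1,-2.1,0.2,-4.4,0,0,8.06,1,0,0,-4,0,0,0,1,0,0,0,0,0,0,1,0,0,0,0,0,0]
}}

```text
t: 6.25
eef_pos: [0.4247, 0.1865, 0.2026]
tool_rot: [-0.0, 0.273, 0.962, 0.0]
contact_force: [1.0, 0.1, 0.5]
gripper_width: 1.0
```

```bash
python3 - <<'E'
from h import *
o=status.get_obs();c=snap('wrist','w3.png');T=wT(c,o);print(o['t'],o['eef_pos'].round(4),R.from_matrix(T[:3,:3]).as_euler('xyz',True).round(1))
for q,z in [('mallet_head',.037),('mallet_handle',.037)]:
    for x in models.place_of('wrist',q)[:1]: print(q,round(x['score'],2),np.round(x['position'],1),atz(c,*x['position'],z,T).round(4))
r=models.silhouettes('wrist','mallet');m=r[0]['region'].astype(np.uint8);print(r[0]['box'],r[0]['score'])
pts=cv2.findNonZero(m)[:,0].astype(float)
W=np.array([atz(c,p[1],p[0],.037,T)[:2] for p in pts]);h=np.array([.467,.160]);u=np.array([-.857,.516])
s=(W-h)@u;print(s.min(),s.max());k=(s>.045)&(s<.15);V=W[k];mu=V.mean(0);d=np.linalg.eigh(np.cov(V.T))[1][:,1];print(mu,d,np.degrees(np.arctan2(d[1],d[0]))%180, 'axis pt near grip',mu+d*(d@(np.array([.424,.186])-mu)))
E
```

```text
6.25 [0.4247 0.1865 0.2026] [161.6   0.   58.3]
mallet_handle 0.87 [210.6 312.2] [0.4226 0.1825 0.037 ]
[317.2, 178.3, 64.8, 265.8] 0.58
-0.0421325140051514 0.17217837846127648
[0.37917435 0.2101717 ] [-0.85567505  0.51751348] 148.83439207277675 axis pt near grip [0.42269858 0.18384819]
```

View pics/w3.png

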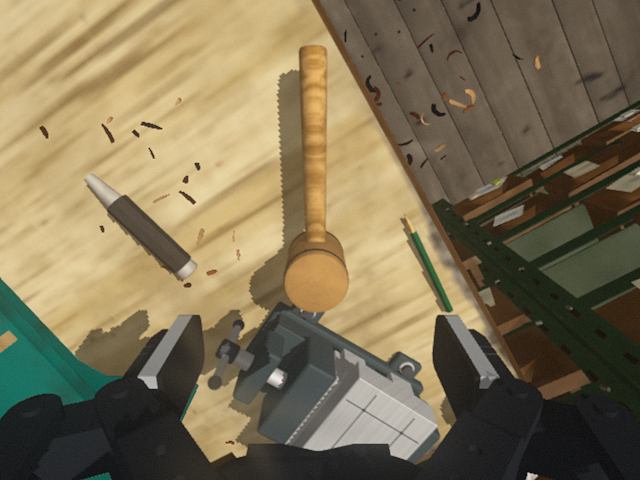

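The handle lies straight between the fingers, running from (313,45) to (315,240), with the head at (317,280). I'll descend and grip.

Emit:
{"fn": "move_arm", "kwargs": {
  "steps": [1,-0.2,-0.25,-4,0,0,0,1,0,0,-4,0,0,0,1,0,0,-4,0,0,0,1,0,0,-2.5,0,0,0,1,0,0,-1.3,0,0,0,1,0,0,0,0,0,0],
  "newtons": 110
}}

```text
t: 7.05
eef_pos: [0.4223, 0.1837, 0.0434]
tool_rot: [-0.0, 0.273, 0.962, -0.0]
contact_force: [-0.0, 0.5, 0.2]
gripper_width: 0.999
```

Emit:
{"fn": "move_arm", "kwargs": {
  "steps": [-1,0,0,0,0,0,0,-1,0,0,0,0,0,0,-1,0,0,0,0,0,0,-1,0,0,0,0,0,0,-1,0,0,0,0,0,0,-1,0,0,0,0,0,0,-1,0,0,0,0,0,0,-1,0,0,0,0,0,0],
  "newtons": 110
}}

```text
t: 7.85
eef_pos: [0.4222, 0.1836, 0.0438]
tool_rot: [-0.0, 0.273, 0.962, -0.0]
contact_force: [0.1, 0.6, -0.2]
gripper_width: 0.001
```

```bash
python3 - <<'E'
from h import *
o=status.get_obs();print(o['gripper_width'])
snap('wrist','w4.png');snap('side','s4.png')
a=cv2.imread('pics/s4.png');cv2.imwrite('pics/s4z.png',cv2.resize(a[180:400,200:440],None,fx=2.5,fy=2.5))
E
```

```text
0.0008150327780096641
```

View pics/w4.png

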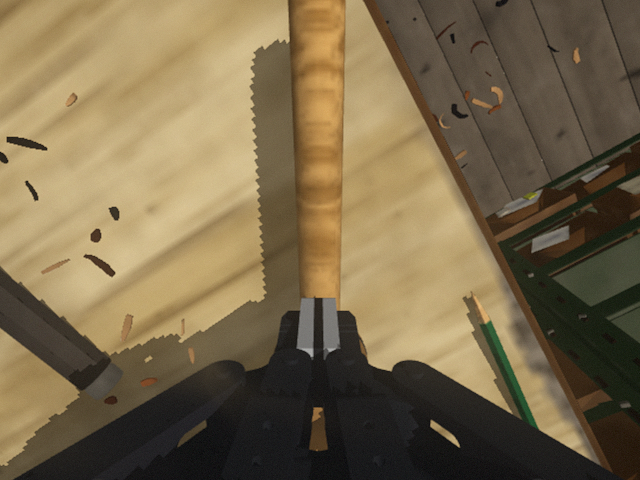

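View pics/s4z.png

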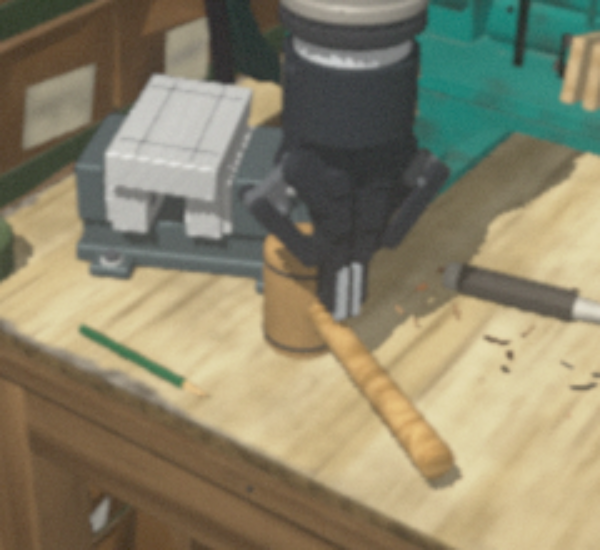

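```bash
python3 - <<'E'
from h import *
o=status.get_obs();p=np.array(o['eef_pos'])
def pr(c,X,T=None):
    T=c['T'] if T is None else T
    v=np.linalg.inv(T)@np.append(X,1);w=c['mtx']@v[:3];return (w[:2]/w[2]).round(1)
cs=snap('side','s5.png');cc=snap('scene','c5.png');cw=cams.read_camera('wrist')
T=wT(cw,o)
for dz in (-.06,-.04,-.025,-.006,0,.02,.04):
    print(dz,'side',pr(cs,p+[0,0,dz]),'scene',pr(cc,p+[0,0,dz]),'wrist',pr(cw,p+[0,0,dz],T))
h=np.array([.467,.160,.037]);u=np.array([-.857,.516,0])
for s in (0,.05,.172): print(s,'side',pr(cs,h+u*s),'scene',pr(cc,h+u*s))
a=cv2.imread('pics/c5.png');cv2.imwrite('pics/c5z.png',cv2.resize(a[130:330,280:500],None,fx=3,fy=3))
a=cv2.imread('pics/s5.png');cv2.imwrite('pics/s5z.png',cv2.resize(a[240:360,260:420],None,fx=5,fy=5))
E
```

```text
-0.06 side [334.4 341.1] scene [383.7 291.8] wrist [317.5 256.9]
-0.04 side [334.8 330.9] scene [384.8 283. ] wrist [317.5 270.9]
-0.025 side [335.1 323. ] scene [385.7 276.3] wrist [317.4 283.2]
-0.006 side [335.5 312.9] scene [386.8 267.5] wrist [317.3 301.6]
0 side [335.6 309.6] scene [387.2 264.6] wrist [317.3 308.2]
0.02 side [336.1 298.7] scene [388.5 255. ] wrist [317.1 333.9]
0.04 side [336.5 287.4] scene [389.8 245.1] wrist [316.9 367.1]
0 side [319.7 296.4] scene [355.5 260.9]
0.05 side [333.6 313.5] scene [385.9 268.9]
0.172 side [374.4 363.6] scene [464.5 289.4]
```

View pics/c5z.png

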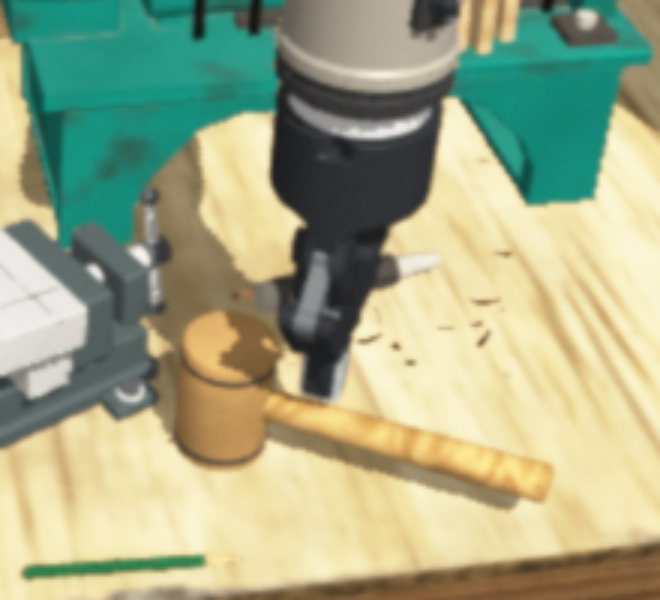

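View pics/s5z.png

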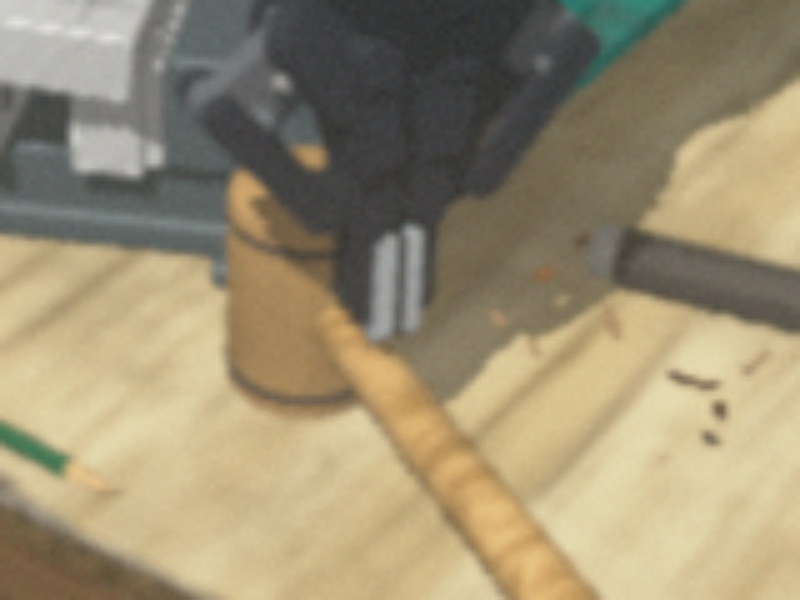

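The gripper shut fully, and the pictures show the fingertips ending just above the handle at side (338,307) and scene (388,262). They sit about 30 mm farther back than the stated tool frame. I'll open, go lower in steps, and check.

Emit:
{"fn": "move_arm", "kwargs": {
  "steps": [1,0,0,0,0,0,0,1,0,0,0,0,0,0,1,0,0,0,0,0,0,1,0,0,0,0,0,0,1,0,0,-0.8,0,0,0,1,0,0,-0.8,0,0,0,1,0,0,0,0,0,0]
}}

```text
t: 8.8
eef_pos: [0.4213, 0.1832, 0.0265]
tool_rot: [-0.001, 0.273, 0.962, -0.001]
contact_force: [-0.6, -0.7, 0.1]
gripper_width: 1.0
```

```bash
python3 - <<'E'
from h import *
o=status.get_obs();print(o['t'],o['eef_pos'].round(4),o['contact_force'])
snap('wrist','w6.png');snap('side','s6.png')
a=cv2.imread('pics/s6.png');a=cv2.resize(a[200:380,240:420],None,fx=2.8,fy=2.8);b=cv2.imread('pics/w6.png')
snap('scene','c6.png');c=cv2.imread('pics/c6.png');c=cv2.resize(c[180:330,300:480],None,fx=2.2,fy=2.2)
v=np.zeros((520,800,3),np.uint8);v[:a.shape[0],:a.shape[1]]=a;v[:330,404:800]=c;cv2.imwrite('pics/m6.png',v)
E
```

```text
8.8 [0.4213 0.1832 0.0265] [-0.59398761 -0.70154425  0.09086832]
```

View pics/m6.png

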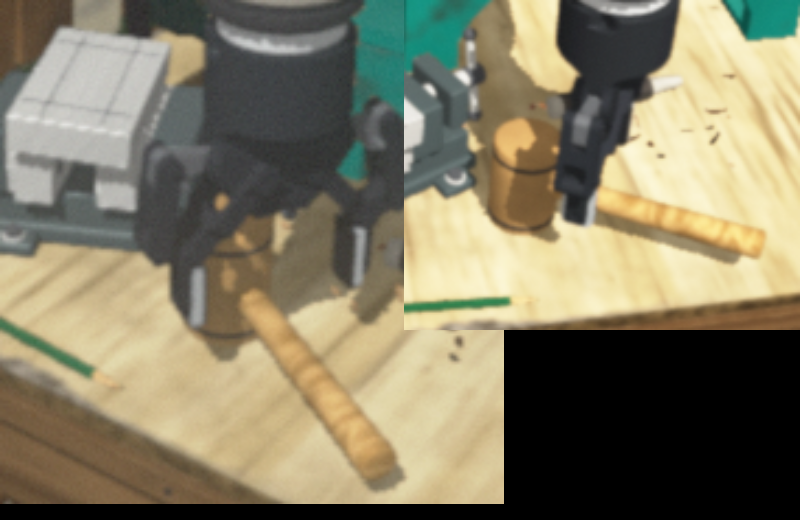

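View pics/w6.png

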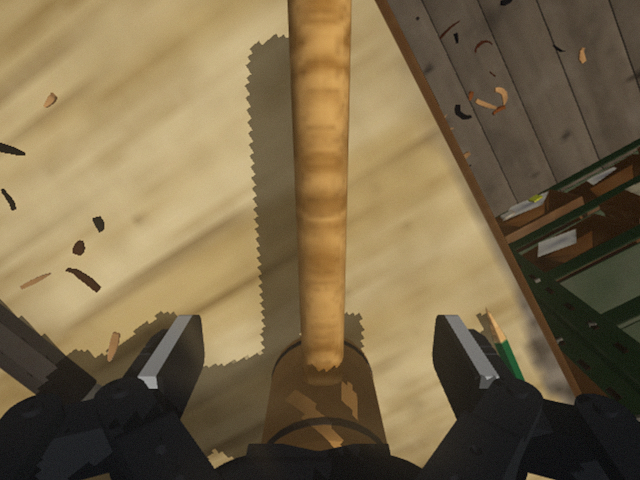

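```bash
python3 - <<'E'
from h import *
c1=cams.read_camera('scene');c2=cams.read_camera('side');o=status.get_obs()
p,e=tri([ray(c1,280.9,380.9),ray(c2,315,310.4)]);print(p.round(4),e)
T=np.eye(4);q=o['tool_rot'];T[:3,:3]=R.from_quat([q[1],q[2],q[3],q[0]]).as_matrix();T[:3,3]=o['eef_pos']
print('tool coords',(np.linalg.inv(T)@np.append(p,1)).round(4),o['eef_pos'])
E
```

```text
[0.4427 0.2208 0.0471] [np.float64(4.5430555808460004e-05), np.float64(4.5430555808486384e-05)]
tool coords [ 0.0021  0.0423 -0.0192  1.    ] [0.42228672 0.18379185 0.0278919 ]
```

Emit:
{"fn": "move_arm", "kwargs": {
  "steps": [1,0,0,-0.8,0,0,0,1,0,0,-0.8,0,0,0,1,0,0,0,0,0,0,-1,0,0,0,0,0,0,-1,0,0,0,0,0,0,-1,0,0,0,0,0,0,-1,0,0,0,0,0,0,-1,0,0,0,0,0,0],
  "newtons": 110
}}

```text
t: 9.85
eef_pos: [0.4224, 0.1842, 0.0121]
tool_rot: [0.0, 0.273, 0.962, 0.0]
contact_force: [-0.9, -0.2, 4.2]
gripper_width: 0.208
```

Emit:
{"fn": "move_arm", "kwargs": {
  "steps": [-1,0,0,0,0,0,0,-1,0,0,0,0,0,0]
}}

```text
t: 10.05
eef_pos: [0.4224, 0.1841, 0.0121]
tool_rot: [0.0, 0.273, 0.962, 0.0]
contact_force: [-0.9, 0.4, 5.3]
gripper_width: 0.206
```

Emit:
{"fn": "move_arm", "kwargs": {
  "steps": [-1,0,0,2,0,0,0,-1,0,0,3,0,0,0,-1,0,0,4,0,0,0,-1,0,0,4,0,0,0,-1,0,0,3,0,0,0,-1,0,0,0,0,0,0,-1,0,0,0,0,0,0]
}}

```text
t: 10.75
eef_pos: [0.4215, 0.1826, 0.1708]
tool_rot: [-0.0, 0.274, 0.962, -0.001]
contact_force: [-0.7, -0.4, -7.4]
gripper_width: 0.207
```

```bash
cat > look.py <<'E'
from h import *
import sys
n=sys.argv[1]
o=status.get_obs();print(o['t'],o['eef_pos'].round(4),o['tool_rot'].round(3),o['contact_force'].round(2),o['torque'].round(2),o['gripper_width'])
cs=snap('side','s%s.png'%n);cc=snap('scene','c%s.png'%n);cw=snap('wrist','w%s.png'%n);T=wT(cw,o)
a=cv2.imread('pics/s%s.png'%n)[150:380,200:430];c=cv2.imread('pics/c%s.png'%n)[130:330,200:480]
v=np.zeros((580,800,3),np.uint8);a=cv2.resize(a,(400,400));c=cv2.resize(c,(400,286));b=cv2.resize(cv2.imread('pics/w%s.png'%n),(400,300))
v[:400,:400]=a;v[:286,400:]=c;v[286:580,400:]=b[:294];cv2.imwrite('pics/m%s.png'%n,v)
L={}
for k in ['mallet_head','mallet_handle','plate_over_moving_parallel','plate_over_fixed_parallel','vise']:
    rs=[]
    for cn,cam,TT in(('scene',cc,None),('side',cs,None),('wrist',cw,T)):
        r=models.place_of(cn,k)
        if r and r[0]['score']>.4: rs.append(ray(cam,*r[0]['position'],TT))
    if len(rs)>1: p,e=tri(rs);print(k,p.round(4),np.round(e,4))
E
python3 look.py 7
```

```text
10.75 [0.4215 0.1826 0.1708] [-0.     0.274  0.962 -0.001] [-0.69 -0.42 -7.39] [0.1  0.27 0.05] 0.20746144796976537
mallet_head [0.4661 0.1538 0.19  ] [0.0024 0.0033 0.0029]
mallet_handle [0.4221 0.1823 0.1954] [0.0021 0.0025 0.0009]
plate_over_moving_parallel [0.5789 0.0964 0.095 ] [0.0012 0.0012]
plate_over_fixed_parallel [0.6229 0.1216 0.1071] [0.0018 0.0018]
vise [ 0.6073  0.1069 -0.0023] [0.0013 0.0013]
```

View pics/m7.png

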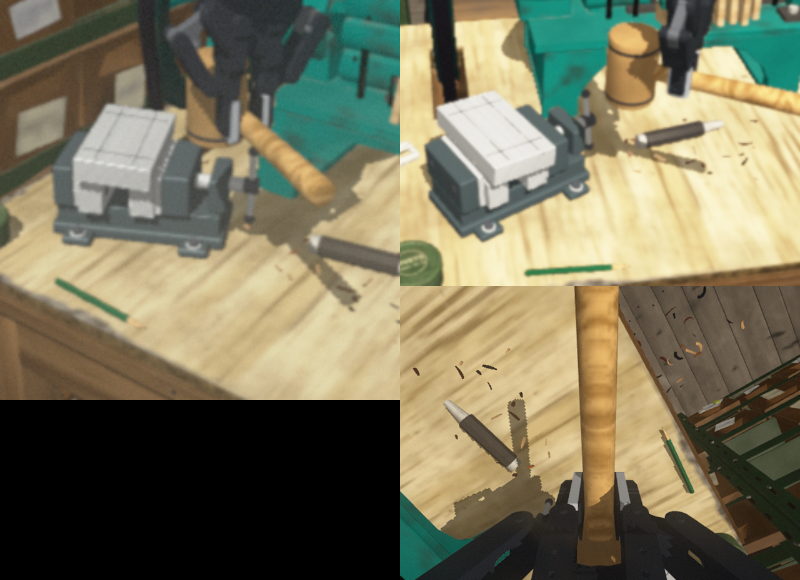

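Emit:
{"fn": "move_arm", "kwargs": {
  "steps": [-1,3.4,-1.1,0,0,0,0,-1,3.4,-1.1,0,0,0,0,-1,3.4,-1.1,0,0,0,0,-1,3.2,-1.1,0,0,0,0,-1,0,0,-1.5,0,0,0,-1,0,0,-1,0,0,0,-1,0,0,0,0,0,0,-1,0,0,0,0,0,0]
}}

```text
t: 12.45
eef_pos: [0.5552, 0.1403, 0.1467]
tool_rot: [-0.0, 0.272, 0.962, -0.0]
contact_force: [-0.5, 1.4, -5.0]
gripper_width: 0.199
```

```bash
python3 look.py 8
```

```text
12.45 [0.5552 0.1403 0.1467] [-0.     0.272  0.962 -0.   ] [-0.46  1.43 -5.03] [0.15 0.21 0.01] 0.19909749593341822
mallet_head [0.6009 0.1118 0.1686] [0.0052 0.0025 0.0028]
mallet_handle [0.5559 0.1403 0.1702] [0.0045 0.0037 0.0012]
plate_over_moving_parallel [0.5778 0.0986 0.0973] [0.0001 0.0001]
plate_over_fixed_parallel [0.6239 0.1213 0.106 ] [0.0026 0.0026]
vise [0.6055 0.0853 0.0064] [0.0197 0.0197]
```

View pics/m8.png

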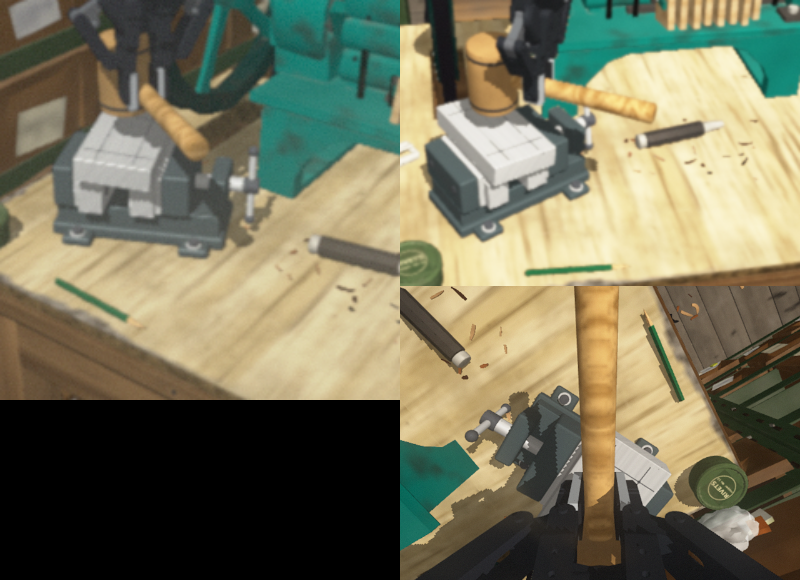

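Emit:
{"fn": "move_arm", "kwargs": {
  "steps": [-1,0,0,-0.8,0,0,0,-1,0,0,-0.6,0,0,0,-1,0,0,-0.3,0,0,0,-1,0,0,0,0,0,0]
}}

```text
t: 13.75
eef_pos: [0.5556, 0.1395, 0.1289]
tool_rot: [-0.001, 0.273, 0.962, -0.0]
contact_force: [0.1, 0.0, -6.7]
gripper_width: 0.204
```

Emit:
{"fn": "move_arm", "kwargs": {
  "steps": [-1,0,0,-0.3,0,0,0,-1,0,0,0,0,0,0]
}}

```text
t: 13.95
eef_pos: [0.5561, 0.1396, 0.1265]
tool_rot: [-0.0, 0.273, 0.962, -0.0]
contact_force: [-0.3, 0.3, -6.8]
gripper_width: 0.209
```

Emit:
{"fn": "move_arm", "kwargs": {
  "steps": [-1,0,0,-0.3,0,0,0,-1,0,0,0,0,0,0]
}}

```text
t: 14.15
eef_pos: [0.556, 0.1396, 0.1235]
tool_rot: [-0.0, 0.273, 0.962, -0.0]
contact_force: [-0.5, -0.2, -5.8]
gripper_width: 0.21
```

Emit:
{"fn": "move_arm", "kwargs": {
  "steps": [-1,0,0,-0.2,0,0,0,-1,0,0,0,0,0,0]
}}

```text
t: 14.35
eef_pos: [0.5561, 0.1396, 0.1216]
tool_rot: [-0.0, 0.273, 0.962, -0.0]
contact_force: [0.2, -0.1, -5.8]
gripper_width: 0.204
```

Emit:
{"fn": "move_arm", "kwargs": {
  "steps": [-1,0,0,-0.2,0,0,0,-1,0,0,0,0,0,0]
}}

```text
t: 14.55
eef_pos: [0.556, 0.1396, 0.1196]
tool_rot: [-0.0, 0.273, 0.962, -0.0]
contact_force: [0.4, 0.3, -6.2]
gripper_width: 0.207
```

Emit:
{"fn": "move_arm", "kwargs": {
  "steps": [-1,0,0,-0.2,0,0,0,-1,0,0,0,0,0,0]
}}

```text
t: 14.75
eef_pos: [0.556, 0.1396, 0.1175]
tool_rot: [-0.0, 0.273, 0.962, -0.0]
contact_force: [0.4, 0.0, -5.6]
gripper_width: 0.208
```

Emit:
{"fn": "move_arm", "kwargs": {
  "steps": [-1,0,0,-0.2,0,0,0,-1,0,0,0,0,0,0]
}}

```text
t: 14.95
eef_pos: [0.5562, 0.1397, 0.1156]
tool_rot: [-0.0, 0.273, 0.962, 0.0]
contact_force: [-0.1, -0.5, -6.5]
gripper_width: 0.208
```

Emit:
{"fn": "move_arm", "kwargs": {
  "steps": [-1,0,0,-0.2,0,0,0,-1,0,0,0,0,0,0]
}}

```text
t: 15.15
eef_pos: [0.5566, 0.1399, 0.1141]
tool_rot: [0.0, 0.273, 0.962, 0.0]
contact_force: [0.4, 0.2, -1.7]
gripper_width: 0.206
```

Emit:
{"fn": "move_arm", "kwargs": {
  "steps": [-1,0,0,-0.2,0,0,0,-1,0,0,0,0,0,0]
}}

```text
t: 15.35
eef_pos: [0.557, 0.1404, 0.1127]
tool_rot: [0.001, 0.273, 0.962, 0.001]
contact_force: [-1.3, 1.2, 2.5]
gripper_width: 0.203
```

Emit:
{"fn": "move_arm", "kwargs": {
  "steps": [-1,0,0,-0.2,0,0,0,-1,0,0,0,0,0,0]
}}

```text
t: 15.55
eef_pos: [0.5572, 0.1404, 0.1107]
tool_rot: [0.001, 0.273, 0.962, 0.001]
contact_force: [-0.2, 1.1, 4.1]
gripper_width: 0.205
```

Emit:
{"fn": "move_arm", "kwargs": {
  "steps": [-1,0,0,-0.2,0,0,0,-1,0,0,0,0,0,0]
}}

```text
t: 15.75
eef_pos: [0.5571, 0.1404, 0.1086]
tool_rot: [0.001, 0.273, 0.962, 0.001]
contact_force: [-0.4, 1.0, 4.3]
gripper_width: 0.21
```

Emit:
{"fn": "move_arm", "kwargs": {
  "steps": [-1,0,0,-0.2,0,0,0,-1,0,0,0,0,0,0]
}}

```text
t: 15.95
eef_pos: [0.5571, 0.1403, 0.1065]
tool_rot: [0.001, 0.273, 0.962, 0.001]
contact_force: [-0.3, 1.0, 4.5]
gripper_width: 0.204
```

Emit:
{"fn": "move_arm", "kwargs": {
  "steps": [-1,0,0,-0.2,0,0,0,-1,0,0,0,0,0,0]
}}

```text
t: 16.15
eef_pos: [0.5574, 0.1408, 0.1055]
tool_rot: [0.001, 0.273, 0.962, 0.001]
contact_force: [-2.3, 0.6, 12.7]
gripper_width: 0.206
```

Emit:
{"fn": "move_arm", "kwargs": {
  "steps": [-1,0,0,-0.2,0,0,0,-1,0,0,0,0,0,0]
}}

```text
t: 16.35
eef_pos: [0.5571, 0.1414, 0.1047]
tool_rot: [0.001, 0.273, 0.962, 0.001]
contact_force: [-7.7, 1.1, 25.1]
gripper_width: 0.208
```

Emit:
{"fn": "move_arm", "kwargs": {
  "steps": [-1,0,0,-0.2,0,0,0,-1,0,0,0,0,0,0]
}}

```text
t: 16.55
eef_pos: [0.5567, 0.1418, 0.1039]
tool_rot: [0.001, 0.273, 0.962, 0.001]
contact_force: [-12.8, -0.4, 35.4]
gripper_width: 0.204
```

Emit:
{"fn": "move_arm", "kwargs": {
  "steps": [-1,0,0,-0.1,0,0,0,-1,0,0,0,0,0,0,-1,0,0,2,0,0,0,-1,0,0,2,0,0,0,-1,0,0,2,0,0,0,-1,0,0,0,0,0,0,-1,0,0,0,0,0,0]
}}

```text
t: 17.25
eef_pos: [0.5554, 0.1388, 0.1575]
tool_rot: [-0.001, 0.273, 0.962, -0.001]
contact_force: [-0.0, 0.3, -6.4]
gripper_width: 0.206
```

```bash
python3 look.py 9; python3 - <<'E'
import cv2
a=cv2.imread('pics/s9.png')[200:310,215:355]
cv2.imwrite('pics/s9z.png',cv2.resize(a,None,fx=5,fy=5,interpolation=cv2.INTER_CUBIC))
E
```

```text
17.25 [0.5554 0.1388 0.1575] [-0.001  0.273  0.962 -0.001] [-0.02  0.34 -6.44] [0.15 0.2  0.03] 0.20562310294072814
mallet_head [0.5991 0.112  0.1806] [0.003  0.0025 0.0017]
mallet_handle [0.5565 0.1407 0.1805] [0.0024 0.0018 0.0016]
plate_over_moving_parallel [0.5803 0.1009 0.0926] [0.0027 0.0032 0.0006]
plate_over_fixed_parallel [0.6203 0.1259 0.1058] [0.0012 0.0012]
vise [0.6047 0.1118 0.002 ] [0.002 0.002]
```

View pics/m9.png

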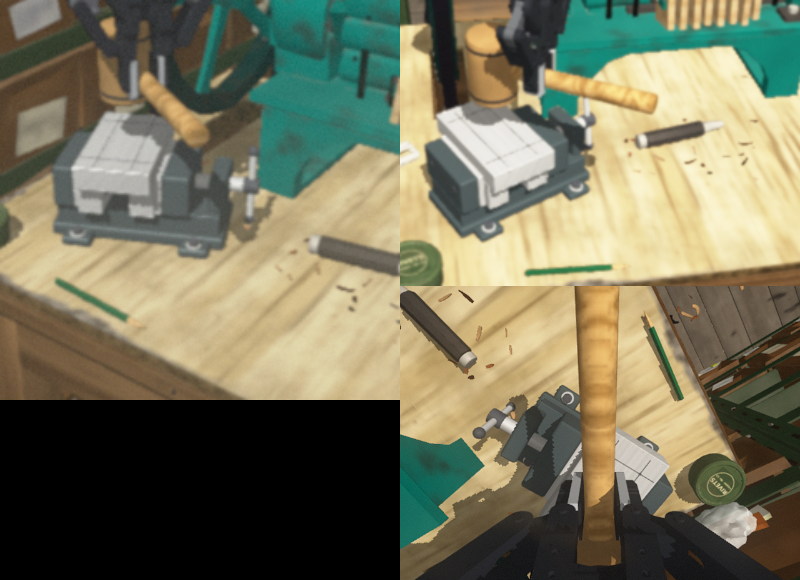

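View pics/s9z.png

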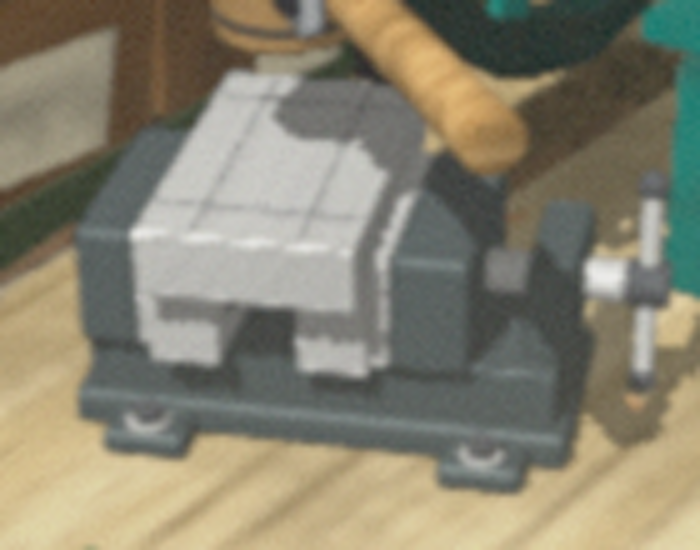

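Emit:
{"fn": "move_arm", "kwargs": {
  "steps": [-1,2,1,-1.5,0,0,0,-1,0,0,-1.5,0,0,0,-1,0,0,-0.8,0,0,0,-1,0,0,-0.5,0,0,0,-1,0,0,-0.2,0,0,0,-1,0,0,0,0,0,0]
}}

```text
t: 18.75
eef_pos: [0.576, 0.1495, 0.1139]
tool_rot: [-0.0, 0.273, 0.962, -0.0]
contact_force: [-0.1, 0.3, -5.2]
gripper_width: 0.203
```

Emit:
{"fn": "move_arm", "kwargs": {
  "steps": [-1,0,0,-0.2,0,0,0,-1,0,0,0,0,0,0]
}}

```text
t: 18.95
eef_pos: [0.5763, 0.1496, 0.1121]
tool_rot: [0.0, 0.273, 0.962, 0.0]
contact_force: [-0.2, 0.4, -6.7]
gripper_width: 0.208
```

Emit:
{"fn": "move_arm", "kwargs": {
  "steps": [-1,0,0,-0.2,0,0,0,-1,0,0,0,0,0,0]
}}

```text
t: 19.15
eef_pos: [0.5761, 0.1495, 0.1097]
tool_rot: [-0.0, 0.273, 0.962, -0.0]
contact_force: [-0.8, 0.0, -5.6]
gripper_width: 0.205
```

Emit:
{"fn": "move_arm", "kwargs": {
  "steps": [-1,0,0,-0.2,0,0,0,-1,0,0,0,0,0,0]
}}

```text
t: 19.35
eef_pos: [0.5761, 0.1496, 0.1076]
tool_rot: [-0.0, 0.273, 0.962, -0.0]
contact_force: [0.6, -0.5, -5.9]
gripper_width: 0.206
```

Emit:
{"fn": "move_arm", "kwargs": {
  "steps": [-1,0,0,-0.2,0,0,0,-1,0,0,0,0,0,0]
}}

```text
t: 19.55
eef_pos: [0.5763, 0.15, 0.1065]
tool_rot: [0.0, 0.273, 0.962, 0.0]
contact_force: [-2.8, 0.2, 3.1]
gripper_width: 0.207
```

Emit:
{"fn": "move_arm", "kwargs": {
  "steps": [-1,0,0,-0.2,0,0,0,-1,0,0,0,0,0,0]
}}

```text
t: 19.75
eef_pos: [0.5761, 0.1505, 0.1057]
tool_rot: [0.0, 0.273, 0.962, -0.0]
contact_force: [-7.4, -1.3, 14.1]
gripper_width: 0.203
```

Emit:
{"fn": "move_arm", "kwargs": {
  "steps": [-1,0,0,-0.2,0,0,0,-1,0,0,0,0,0,0]
}}

```text
t: 19.95
eef_pos: [0.5758, 0.151, 0.105]
tool_rot: [0.0, 0.273, 0.962, -0.0]
contact_force: [-13.5, -1.4, 24.4]
gripper_width: 0.205
```

Emit:
{"fn": "move_arm", "kwargs": {
  "steps": [-1,0,0,-0.2,0,0,0,-1,0,0,0,0,0,0]
}}

```text
t: 20.15
eef_pos: [0.5754, 0.1515, 0.1043]
tool_rot: [0.0, 0.273, 0.962, -0.0]
contact_force: [-17.3, -2.2, 35.6]
gripper_width: 0.207
```

Emit:
{"fn": "move_arm", "kwargs": {
  "steps": [-1,0,0,-0.15,0,0,0,-1,0,0,0,0,0,0]
}}

```text
t: 20.35
eef_pos: [0.5751, 0.1518, 0.1037]
tool_rot: [0.0, 0.273, 0.962, -0.0]
contact_force: [-21.2, -3.7, 43.5]
gripper_width: 0.205
```

Emit:
{"fn": "move_arm", "kwargs": {
  "steps": [-1,0,0,1.5,0,0,0,-1,0,0,1,0,0,0,-1,-4,-2,0,0,0,0,-1,0,0,-1,0,0,0,-1,0,0,0,0,0,0,-1,0,0,0,0,0,0]
}}

```text
t: 20.95
eef_pos: [0.5368, 0.1297, 0.1132]
tool_rot: [0.0, 0.273, 0.962, 0.0]
contact_force: [1.0, 0.8, -6.3]
gripper_width: 0.204
```

Emit:
{"fn": "move_arm", "kwargs": {
  "steps": [-1,0,0,-0.3,0,0,0,-1,0,0,0,0,0,0]
}}

```text
t: 21.15
eef_pos: [0.5368, 0.1301, 0.1102]
tool_rot: [-0.0, 0.273, 0.962, 0.0]
contact_force: [-0.5, -0.7, -4.9]
gripper_width: 0.203
```

Emit:
{"fn": "move_arm", "kwargs": {
  "steps": [-1,0,0,-0.3,0,0,0,-1,0,0,0,0,0,0]
}}

```text
t: 21.35
eef_pos: [0.5365, 0.13, 0.1072]
tool_rot: [0.0, 0.273, 0.962, 0.0]
contact_force: [1.3, -0.0, -5.5]
gripper_width: 0.203
```

Emit:
{"fn": "move_arm", "kwargs": {
  "steps": [-1,0,0,-0.2,0,0,0,-1,0,0,0,0,0,0]
}}

```text
t: 21.55
eef_pos: [0.5364, 0.1303, 0.1062]
tool_rot: [0.0, 0.273, 0.962, 0.0]
contact_force: [-2.6, -0.7, 4.6]
gripper_width: 0.203
```

Emit:
{"fn": "move_arm", "kwargs": {
  "steps": [-1,0,0,-0.2,0,0,0,-1,0,0,0,0,0,0]
}}

```text
t: 21.75
eef_pos: [0.536, 0.1307, 0.1055]
tool_rot: [0.0, 0.273, 0.962, -0.0]
contact_force: [-9.5, -0.6, 16.9]
gripper_width: 0.204
```

Emit:
{"fn": "move_arm", "kwargs": {
  "steps": [-1,0,0,-0.2,0,0,0,-1,0,0,0,0,0,0]
}}

```text
t: 21.95
eef_pos: [0.5356, 0.1313, 0.1046]
tool_rot: [0.0, 0.273, 0.962, -0.0]
contact_force: [-15.7, -1.6, 29.2]
gripper_width: 0.206
```

Emit:
{"fn": "move_arm", "kwargs": {
  "steps": [-1,0,0,-0.25,0,0,0,-1,0,0,0,0,0,0]
}}

```text
t: 22.15
eef_pos: [0.5359, 0.1335, 0.1027]
tool_rot: [0.001, 0.272, 0.962, 0.001]
contact_force: [-15.2, 3.3, 27.4]
gripper_width: 0.203
```

Emit:
{"fn": "move_arm", "kwargs": {
  "steps": [-1,0,0,1,0,0,0,-1,0,0,0.9,0,0,0,-1,2,1,0,0,0,0,-1,0,0,-0.7,0,0,0,-1,0,0,0,0,0,0]
}}

```text
t: 22.65
eef_pos: [0.5556, 0.1389, 0.1096]
tool_rot: [-0.001, 0.274, 0.962, -0.001]
contact_force: [-1.7, 0.7, -7.4]
gripper_width: 0.208
```

Emit:
{"fn": "move_arm", "kwargs": {
  "steps": [-1,0,0,-0.4,0,0,0,-1,0,0,0,0,0,0]
}}

```text
t: 22.85
eef_pos: [0.5552, 0.139, 0.1059]
tool_rot: [-0.001, 0.273, 0.962, -0.001]
contact_force: [0.9, -0.6, -6.1]
gripper_width: 0.207
```

Emit:
{"fn": "move_arm", "kwargs": {
  "steps": [-1,0,0,-0.4,0,0,0,-1,0,0,0,0,0,0]
}}

```text
t: 23.05
eef_pos: [0.5556, 0.1398, 0.104]
tool_rot: [-0.0, 0.273, 0.962, -0.001]
contact_force: [-6.2, -2.0, 8.8]
gripper_width: 0.207
```

Emit:
{"fn": "move_arm", "kwargs": {
  "steps": [-1,0,0,-0.3,0,0,0,-1,0,0,0,0,0,0]
}}

```text
t: 23.25
eef_pos: [0.5553, 0.1405, 0.1028]
tool_rot: [0.0, 0.273, 0.962, -0.001]
contact_force: [-14.5, -2.6, 24.7]
gripper_width: 0.205
```

Emit:
{"fn": "move_arm", "kwargs": {
  "steps": [-1,0,0,-0.25,0,0,0,-1,0,0,0,0,0,0]
}}

```text
t: 23.45
eef_pos: [0.5552, 0.1414, 0.1008]
tool_rot: [0.0, 0.273, 0.962, -0.0]
contact_force: [-14.9, -0.9, 25.3]
gripper_width: 0.209
```

Emit:
{"fn": "move_arm", "kwargs": {
  "steps": [-1,0,0,2,0,0,0,-1,0,0,2.5,0,0,0,-1,0,0,2,0,0,0,-1,0,0,0,0,0,0,-1,0,0,0,0,0,0]
}}

```text
t: 23.95
eef_pos: [0.556, 0.1393, 0.1619]
tool_rot: [0.0, 0.273, 0.962, -0.0]
contact_force: [0.3, -0.3, -6.2]
gripper_width: 0.204
```

```bash
python3 look.py 10; python3 - <<'E'
import cv2
a=cv2.imread('pics/s10.png')[200:310,215:355]
cv2.imwrite('pics/s10z.png',cv2.resize(a,None,fx=5,fy=5,interpolation=cv2.INTER_CUBIC))
E
```

```text
23.95 [0.556  0.1393 0.1619] [ 0.     0.273  0.962 -0.   ] [ 0.34 -0.3  -6.2 ] [0.02 0.26 0.01] 0.2037335604753481
mallet_head [0.598  0.112  0.1921] [0.003  0.0017 0.002 ]
mallet_handle [0.558  0.1363 0.1846] [0.0032 0.0032 0.0022]
plate_over_moving_parallel [0.5804 0.0994 0.0913] [0.0011 0.0003 0.0008]
plate_over_fixed_parallel [0.6276 0.1233 0.0986] [0.0008 0.0008]
vise [ 6.083e-01  1.075e-01 -6.000e-04] [0.0002 0.0002]
```

View pics/m10.png

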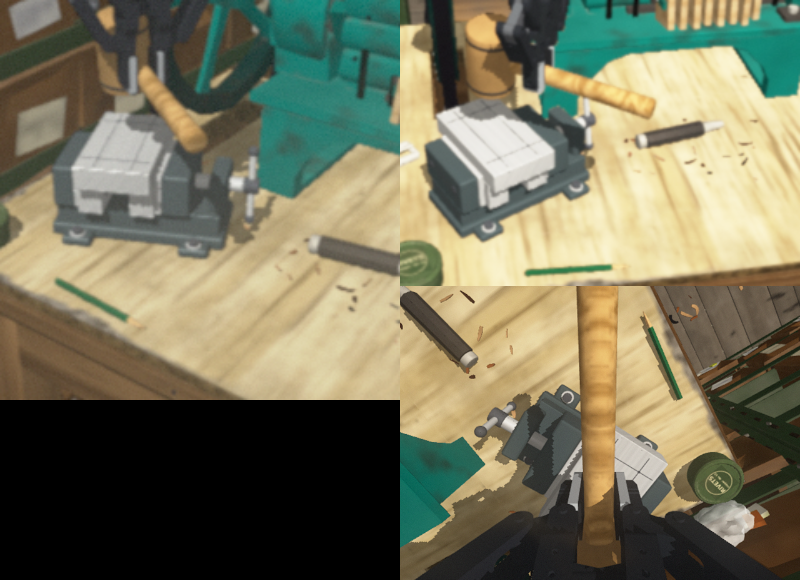

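View pics/s10z.png

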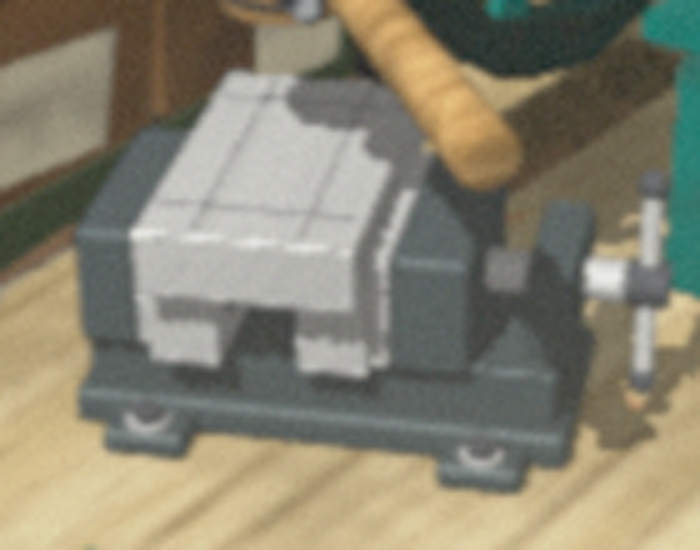

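The plate looks unchanged and level from the first press on, and the mallet touched both sides at the same height. The mallet has rocked slightly head-up in the grip. I'll measure that tilt and pick a spot to put it down.

```bash
python3 - <<'E'
from h import *
c1=cams.read_camera('scene');c2=cams.read_camera('side')
p,e=tri([ray(c1,203.5,371.5),ray(c2,231,312)]);print('tail',p.round(4),e)
h=np.array([.598,.112,.1921]);print(np.linalg.norm(p-h),np.degrees(np.arcsin((h-p)[2]/np.linalg.norm(h-p))))
cw=cams.read_camera('wrist');T=np.load('w1T.npy')
T3=wT(cw,{'tool_rot':[0,.273,.962,0],'eef_pos':[.4247,.1865,.2026]})
for px in [(180,93),(270,183)]: print('pen',atz(cw,*px,.01,T3))
for px in [(0,315),(200,435),(400,545),(45,325)]: print('edge',atz(cw,*px,0,T3))
for px in [(215,408),(310,445)]: print('pencil',atz(cw,*px,0,T3))
E
python3 - <<'E'
import cv2
a=cv2.imread('pics/c10.png')[170:240,300:420]
cv2.imwrite('pics/c10z.png',cv2.resize(a,None,fx=6,fy=6,interpolation=cv2.INTER_CUBIC))
E
```

```text
tail [0.4601 0.1934 0.1708] [np.float64(0.0010485278991547555), np.float64(0.0010485278991547524)]
0.1615439066121699 7.5910501160831005
pen [0.30622437 0.03178663 0.01      ]
pen [0.41377676 0.04619288 0.01      ]
edge [0.28867165 0.2677368  0.        ]
edge [0.48020568 0.27627424 0.        ]
edge [0.73952611 0.27894489 0.        ]
edge [0.31984584 0.2578513  0.        ]
pencil [0.47987333 0.24907792 0.        ]
pencil [0.58535398 0.23513294 0.        ]
```

```bash
python3 - <<'E'
import cv2
a=cv2.imread('pics/c10.png')[130:260,210:400]
cv2.imwrite('pics/c10y.png',cv2.resize(a,None,fx=4,fy=4,interpolation=cv2.INTER_CUBIC))
E
```

```text
(no output)
```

View pics/c10y.png

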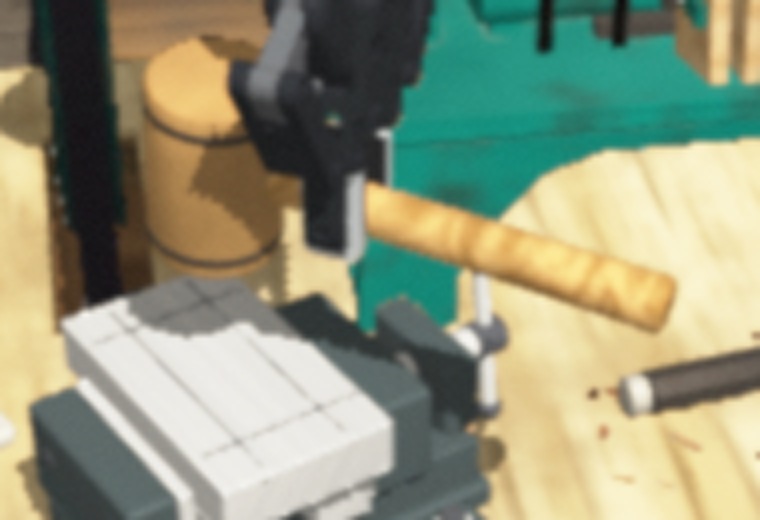

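Emit:
{"fn": "move_arm", "kwargs": {
  "steps": [-1,-3.6,0.5,0,0,0,0,-1,-3.7,0.5,0,0,0,0,-1,-3.7,0.5,0,3.9,6.4,0,-1,-3.6,0.6,0,0,0,-7,-1,0,0,-3,0,0,-7,-1,0,0,-4,0,0,0,-1,0,0,-3,0,0,0,-1,0,0,0,0,0,0]
}}

```text
t: 25.8
eef_pos: [0.4077, 0.1596, 0.0597]
tool_rot: [-0.063, 0.387, 0.919, 0.023]
contact_force: [-1.4, -0.7, -6.1]
gripper_width: 0.205
```

```bash
python3 look.py 11
```

```text
25.8 [0.4077 0.1596 0.0597] [-0.063  0.387  0.919  0.023] [-1.37 -0.75 -6.05] [-0.1   0.02  0.03] 0.2047361195085017
mallet_head [0.4455 0.1189 0.0805] [0.0021 0.0013 0.0021]
mallet_handle [ 0.5176  0.0512 -0.0576] [0.0817 0.0585 0.0756]
plate_over_moving_parallel [0.5811 0.0939 0.0897] [0.0028 0.0028]
plate_over_fixed_parallel [0.6253 0.1192 0.0954] [0.0032 0.0032]
vise [0.6054 0.1127 0.0034] [0.0022 0.0022]
```

View pics/m11.png

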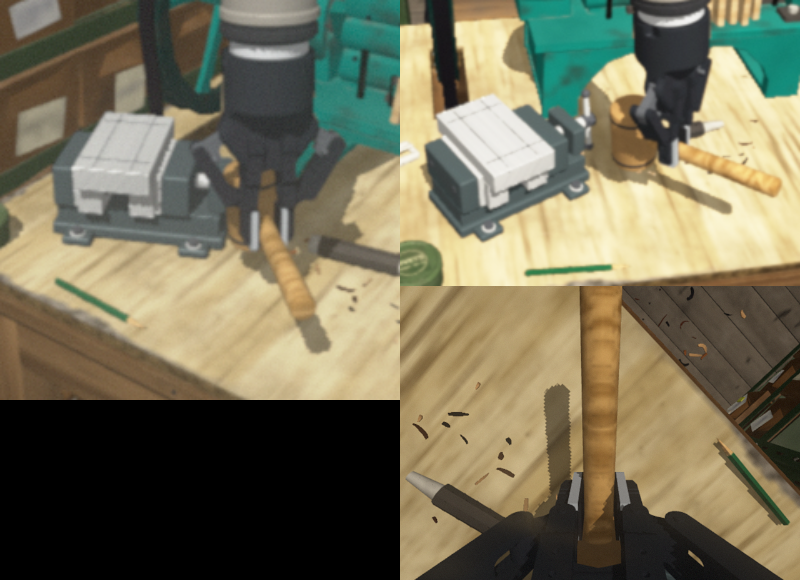

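Emit:
{"fn": "move_arm", "kwargs": {
  "steps": [-1,0,0,-2,0,0,0,-1,0,0,-1.4,0,0,0,-1,0,0,-0.3,0,0,0,-1,0,0,0,0,0,0]
}}

```text
t: 27.1
eef_pos: [0.4099, 0.1607, 0.0251]
tool_rot: [-0.061, 0.387, 0.92, 0.025]
contact_force: [0.5, 0.4, -6.7]
gripper_width: 0.204
```

Emit:
{"fn": "move_arm", "kwargs": {
  "steps": [-1,0,0,-0.3,0,0,0,-1,0,0,0,0,0,0]
}}

```text
t: 27.3
eef_pos: [0.4106, 0.1608, 0.0226]
tool_rot: [-0.06, 0.388, 0.92, 0.025]
contact_force: [-0.4, 0.0, -6.3]
gripper_width: 0.208
```

Emit:
{"fn": "move_arm", "kwargs": {
  "steps": [-1,0,0,-0.2,0,0,0,-1,0,0,0,0,0,0]
}}

```text
t: 27.5
eef_pos: [0.4103, 0.1606, 0.0204]
tool_rot: [-0.06, 0.388, 0.92, 0.025]
contact_force: [0.2, -0.0, -5.9]
gripper_width: 0.207
```

Emit:
{"fn": "move_arm", "kwargs": {
  "steps": [-1,0,0,-0.3,0,0,0,-1,0,0,0,0,0,0]
}}

```text
t: 27.7
eef_pos: [0.4104, 0.1608, 0.0172]
tool_rot: [-0.06, 0.387, 0.92, 0.025]
contact_force: [0.1, -0.5, -4.6]
gripper_width: 0.207
```

Emit:
{"fn": "move_arm", "kwargs": {
  "steps": [-1,0,0,-0.2,0,0,0,-1,0,0,0,0,0,0]
}}

```text
t: 27.9
eef_pos: [0.4101, 0.1612, 0.0155]
tool_rot: [-0.06, 0.387, 0.92, 0.025]
contact_force: [-2.1, 0.8, 2.5]
gripper_width: 0.201
```

Emit:
{"fn": "move_arm", "kwargs": {
  "steps": [-1,0,0,-0.2,0,0,0,-1,0,0,0,0,0,0]
}}

```text
t: 28.1
eef_pos: [0.4095, 0.1617, 0.014]
tool_rot: [-0.061, 0.387, 0.92, 0.025]
contact_force: [-6.6, 1.4, 12.0]
gripper_width: 0.205
```

Emit:
{"fn": "move_arm", "kwargs": {
  "steps": [-1,0,0,0.3,0,0,0,-1,0,0,0,0,0,0,1,0,0,0,0,0,0,1,0,0,0,0,0,0,1,0,0,0,0,0,0,1,0,0,0,0,0,0,1,0,0,0,0,0,0]
}}

```text
t: 28.8
eef_pos: [0.4103, 0.1607, 0.0163]
tool_rot: [-0.06, 0.388, 0.92, 0.025]
contact_force: [-0.4, -0.0, -0.0]
gripper_width: 1.001
```

Emit:
{"fn": "move_arm", "kwargs": {
  "steps": [1,0,0,2,0,0,0,1,0,0,4,0,0,0,1,0,0,4,0,0,0,1,0,0,4,0,0,0,1,0,0,4,0,0,0,1,0,0,0,0,0,0]
}}

```text
t: 29.4
eef_pos: [0.4132, 0.1622, 0.2011]
tool_rot: [-0.057, 0.388, 0.92, 0.028]
contact_force: [-0.1, 0.7, 0.2]
gripper_width: 1.003
```

```bash
python3 look.py 12; python3 - <<'E'
from h import *
o=status.get_obs();print(o['q'].round(3))
E
```

```text
29.4 [0.4132 0.1622 0.2011] [-0.057  0.388  0.92   0.028] [-0.13  0.69  0.23] [-0.07 -0.14 -0.02] 1.0026710384258555
mallet_head [0.447  0.1163 0.0349] [0.0035 0.0035]
mallet_handle [0.4116 0.1611 0.04  ] [0.0005 0.0005 0.0009]
plate_over_moving_parallel [0.5836 0.0917 0.092 ] [0.003 0.003]
plate_over_fixed_parallel [0.6231 0.1329 0.1057] [0.0029 0.0029]
vise [6.087e-01 1.114e-01 2.000e-04] [0.0001 0.0016 0.0015]
[ 0.254  0.233 -0.759  2.042  0.042  0.967  0.255]
```

View pics/m12.png

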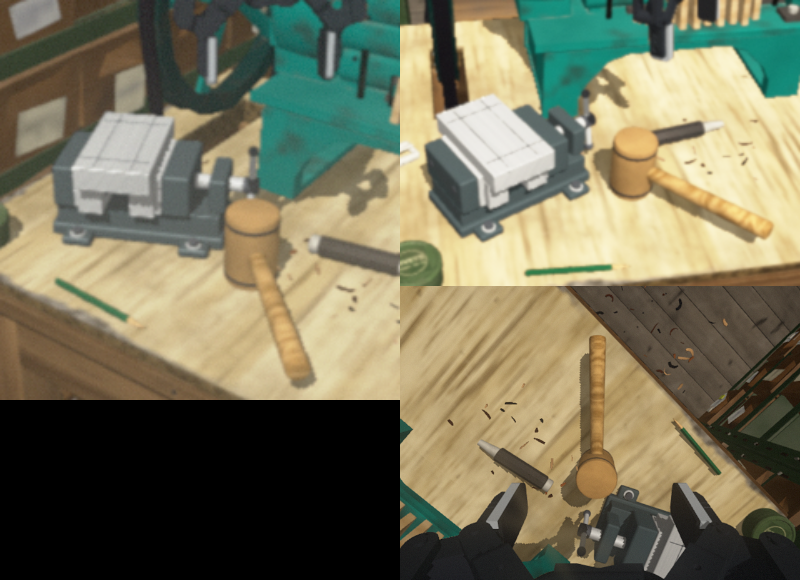

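The mallet is standing flat on the bench, with its head at (447,116) mm. Next I'll tilt the tool about 40° toward the parallels' left ends.

```bash
cat > plan.py <<'E'
from h import *
def target(tilt,yaw=27.):
    c,s=np.cos(np.radians(yaw)),np.sin(np.radians(yaw));t=np.radians(tilt)
    xv=np.array([c,s,0]);yv=np.array([-s,c,0])
    z=-np.cos(t)*np.array([0,0,1])-np.sin(t)*yv;y=xv;return np.column_stack([np.cross(y,z),y,z]),xv,yv
def cur():
    o=status.get_obs();q=o['tool_rot'];return o,R.from_quat([q[1],q[2],q[3],q[0]])
E
python3 - <<'E'
from plan import *
o,Rc=cur();Rt,xv,yv=target(40)
rv=(R.from_matrix(Rt)*Rc.inv()).as_rotvec(degrees=True);print(rv,np.linalg.norm(rv))
V=np.array([.603,.110,0]);ml=V+xv*-.0255+yv*.05+[0,0,.053]
tip=ml+yv*.07+[0,0,.08];tcp=tip+.007*Rt[:,2];print(ml,tip,tcp,(tcp-o['eef_pos'])*100)
E
```

```text
[-38.71119273 -27.81166737 -16.27054594] 50.36641688347512
[0.55757981 0.14297357 0.053     ] [0.52580047 0.20534403 0.133     ] [0.52784321 0.20133493 0.12763769] [11.76384794  4.06651225 -6.86853079]
```

Emit:
{"fn": "move_arm", "kwargs": {
  "steps": [-1,1.7,0.6,0,-5.53,-3.97,-2.32,-1,1.7,0.6,0,-5.53,-3.97,-2.32,-1,1.7,0.6,0,-5.53,-3.97,-2.32,-1,1.7,0.6,0,-5.53,-3.97,-2.32,-1,1.7,0.6,0,-5.53,-3.97,-2.32,-1,1.7,0.6,0,-5.53,-3.97,-2.32,-1,1.6,0.5,0,-5.53,-3.97,-2.32,-1,0,0,0,0,0,0]
}}

```text
t: 31.1
eef_pos: [0.5275, 0.2055, 0.1937]
tool_rot: [0.291, 0.488, 0.803, -0.179]
contact_force: [-0.1, 0.2, -0.2]
gripper_width: 0.001
```

```bash
python3 look.py 13; python3 - <<'E'
from plan import *
o,Rc=cur();Rt,xv,yv=target(40)
print(o['q'].round(2),(R.from_matrix(Rt)*Rc.inv()).as_rotvec(degrees=True).round(1))
E
```

```text
31.1 [0.5275 0.2055 0.1937] [ 0.291  0.488  0.803 -0.179] [-0.09  0.23 -0.2 ] [ 0.6   0.34 -0.04] 0.0014558645462751957
mallet_head [0.4458 0.1162 0.0327] [0.0056 0.0003 0.0058]
mallet_handle [0.4111 0.1544 0.0333] [0.0027 0.0001 0.0027]
plate_over_moving_parallel [0.581  0.1    0.0898] [0.0032 0.0032 0.0043]
plate_over_fixed_parallel [0.6248 0.1006 0.0714] [0.0062 0.0173 0.0174]
vise [ 0.6066  0.1066 -0.0029] [0.0045 0.0017 0.006 ]
[-0.45  0.5  -0.53  1.84  0.86  1.38 -0.9 ] [ 0. -0. -0.]
```

View pics/m13.png

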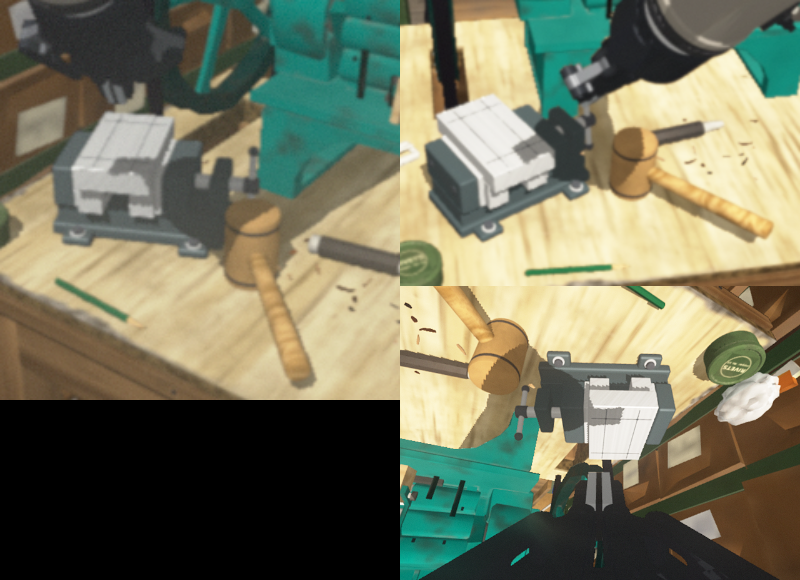

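View pics/w13.png

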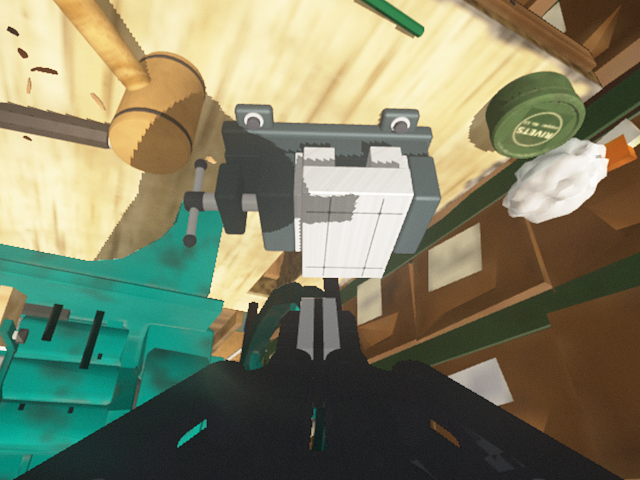

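```bash
python3 - <<'E'
from plan import *
o,Rc=cur();c=snap('wrist','w14.png');T=wT(c,o)
a=cv2.imread('pics/w14.png')[90:290,200:460];cv2.imwrite('pics/w14z.png',cv2.resize(a,None,fx=3,fy=3,interpolation=cv2.INTER_CUBIC))
cs=cams.read_camera('scene');cd=cams.read_camera('side')
for k in ['moving_parallel_left_end','fixed_parallel_left_end']:
    rs=[]
    for cn,cam,TT in(('scene',cs,None),('side',cd,None),('wrist',c,T)):
        r=models.place_of(cn,k)
        for x in r[:2]: print(k,cn,round(x['score'],2),np.round(x['position'],1),atz(cam,*x['position'],.053,TT).round(4))
tip=o['eef_pos']-.007*Rc.as_matrix()[:,2]
def pr(c,X,T=None):
    T=c['T'] if T is None else T
    v=np.linalg.inv(T)@np.append(X,1);w=c['mtx']@v[:3];return (w[:2]/w[2]).round(1)
print(pr(cs,tip),pr(cd,tip),pr(c,tip,T))
V=np.array([.603,.110,0]);Rt,xv,yv=target(40)
for sx in(-1,1):
  for x in (.0135,.0375):
    for z in(.036,.07): print(sx,x,z,pr(c,V+xv*sx*x+yv*.05+[0,0,z],T))
for x in(-.0375,.0375):
  for y in(-.064,.064): print('plate',x,y,pr(c,V+xv*x+yv*y+[0,0,.094],T))
E
```

```text
moving_parallel_left_end scene 0.53 [253. 413.] [0.3781 0.1734 0.053 ]
moving_parallel_left_end scene 0.5 [249.7 295.7] [0.5596 0.1362 0.053 ]
moving_parallel_left_end side 0.69 [267.3 281.7] [0.5547 0.145  0.053 ]
moving_parallel_left_end side 0.28 [317.  367.8] [0.3678 0.1828 0.053 ]
moving_parallel_left_end wrist 0.77 [160.1 316.6] [0.5568 0.1435 0.053 ]
fixed_parallel_left_end side 0.68 [262.2 254.6] [0.6027 0.1587 0.053 ]
fixed_parallel_left_end wrist 0.91 [161.3 386.1] [0.6038 0.1661 0.053 ]
[326.8 195.1] [270.  202.1] [317.6 316.7]
-1 0.0135 0.036 [332.8 144.3]
-1 0.0135 0.07 [333.7 178.4]
-1 0.0375 0.036 [301.7 144.3]
-1 0.0375 0.07 [300.7 178.4]
1 0.0135 0.036 [367.8 144.4]
1 0.0135 0.07 [370.7 178.5]
1 0.0375 0.036 [398.8 144.5]
1 0.0375 0.07 [403.7 178.5]
plate -0.0375 -0.064 [304.4 277.1]
plate -0.0375 0.064 [299.1 192.6]
plate 0.0375 -0.064 [384.3 277.2]
plate 0.0375 0.064 [411.5 192.8]
```

View pics/w14z.png

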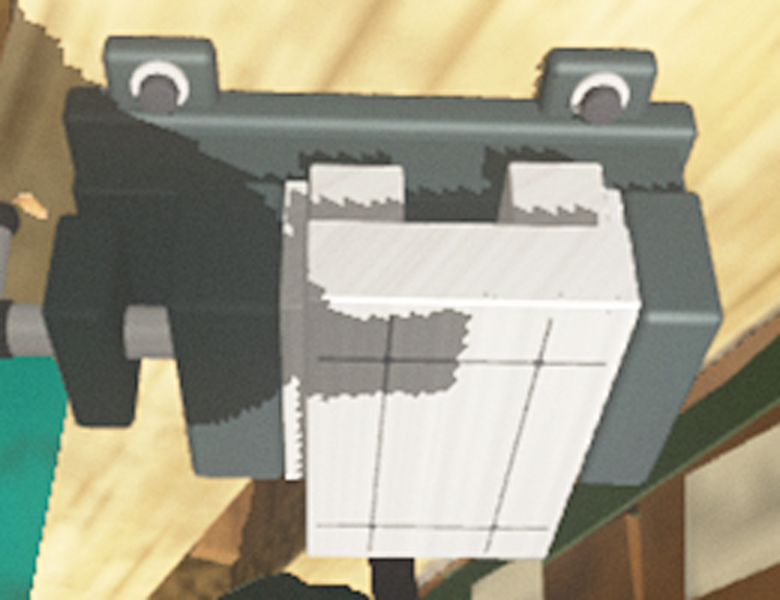

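```bash
cat >> plan.py <<'E'
V=np.array([.6035,.1105,0]);C=np.array([-.011,0,-.010])
def tcp_for(xp,y,z,tilt=62):
    Rt,xv,yv=target(tilt);return V+xv*xp+yv*y+[0,0,z]-Rt@C
def corner():
    o,Rc=cur();Rt,xv,yv=target(62);p=o['eef_pos']+Rc.as_matrix()@C-V;return p@xv,p@yv,p[2],o
E
python3 - <<'E'
from plan import *
o,Rc=cur();Rt,xv,yv=target(62)
print((R.from_matrix(Rt)*Rc.inv()).as_rotvec(degrees=True))
a=tcp_for(-.0255,.12,.12);print(a,(a-o['eef_pos'])*100, xv,yv)
E
```

```text
[-1.95976951e+01 -1.00274227e+01 -1.79352183e-02]
[0.52796448 0.20257823 0.10559286] [-0.02074117  0.08853638 -9.06971054] [0.89100652 0.4539905  0.        ] [-0.4539905   0.89100652  0.        ]
```

Emit:
{"fn": "move_arm", "kwargs": {
  "steps": [-1,0,0,-1,-6.53,-3.34,0,-1,0,0,-1,-6.53,-3.34,0,-1,0,0,-1,-6.53,-3.34,0,-1,0,0,-3,0,0,0,-1,0,0,0,0,0,0]
}}

```text
t: 32.95
eef_pos: [0.5267, 0.2013, 0.1327]
tool_rot: [0.438, 0.445, 0.732, -0.271]
contact_force: [-0.6, 0.3, -0.5]
gripper_width: -0.0
```

```bash
python3 look.py 15; python3 - <<'E'
from plan import *
o,Rc=cur();Rt,xv,yv=target(62)
print(o['q'].round(2),(R.from_matrix(Rt)*Rc.inv()).as_rotvec(degrees=True).round(1),corner()[:3])
a=tcp_for(-.0255,.12,.0593);print((a-o['eef_pos'])*100)
E
```

```text
32.95 [0.5267 0.2013 0.1327] [ 0.438  0.445  0.732 -0.271] [-0.65  0.31 -0.55] [ 0.77  0.48 -0.02] -3.931671173688029e-05
mallet_head [0.4438 0.1229 0.0364] [0.0043 0.0043]
mallet_handle [0.409  0.1614 0.0373] [0.003 0.003]
plate_over_moving_parallel [0.5779 0.0976 0.091 ] [0.0025 0.0018 0.003 ]
plate_over_fixed_parallel [0.6235 0.1208 0.0929] [0.0059 0.0059]
vise [ 0.6081  0.1017 -0.0068] [0.0003 0.0047 0.0045]
[-0.67  0.76 -0.41  1.84  1.06  1.61 -1.19] [-0. -0. -0.] (np.float64(-0.02574441860914346), np.float64(0.11906408326327253), np.float64(0.15065839807834874))
[-0.02047953  0.09440053 -9.13579336]
```

View pics/m15.png

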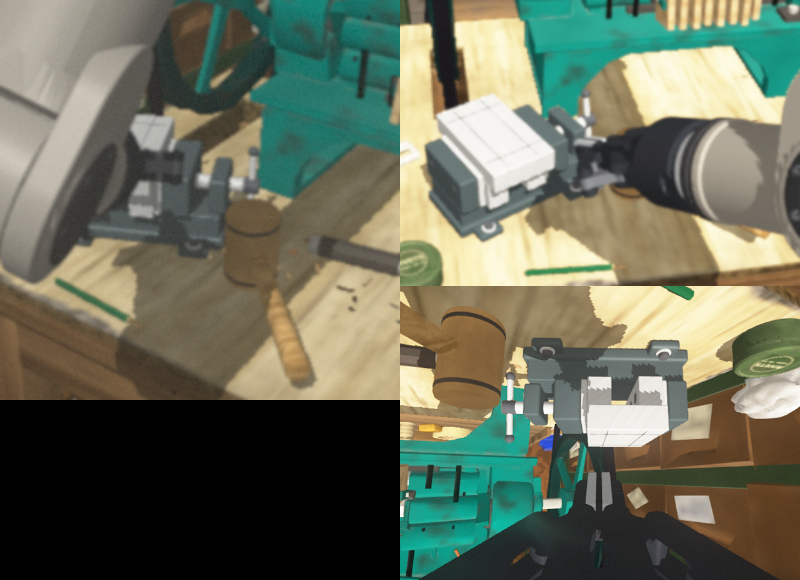

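Emit:
{"fn": "move_arm", "kwargs": {
  "steps": [-1,0,0,-3,0,0,0,-1,0,0,-3,0,0,0,-1,0,0.1,-3.1,0,0,0,-1,0,0,0,0,0,0]
}}

```text
t: 34.25
eef_pos: [0.5268, 0.2014, 0.0421]
tool_rot: [0.438, 0.446, 0.732, -0.271]
contact_force: [-0.4, -0.2, -0.0]
gripper_width: 0.002
```

```bash
python3 look.py 16; python3 - <<'E'
from plan import *
o,Rc=cur();print(corner()[:3],o['q'].round(2))
a=tcp_for(-.0255,.07,.0593);print((a-o['eef_pos'])*100)
E
```

```text
34.25 [0.5268 0.2014 0.0421] [ 0.438  0.446  0.732 -0.271] [-0.41 -0.15 -0.03] [ 0.84  0.45 -0.06] 0.002153368922624628
mallet_head [0.4461 0.1141 0.0324] [0.0009 0.0029 0.0036]
mallet_handle [0.4123 0.1649 0.0407] [0.0007 0.0007]
plate_over_moving_parallel [0.5933 0.0919 0.0771] [0.012  0.0084 0.0179]
vise [ 0.6067  0.104  -0.0025] [0.0018 0.0049 0.0041]
(np.float64(-0.025287242506137498), np.float64(0.11996371602280795), np.float64(0.0596643980046688)) [-0.69  0.91 -0.38  1.83  1.11  1.54 -1.3 ]
[ 2.2495686  -4.4615697  -0.03638922]
```

View pics/m16.png

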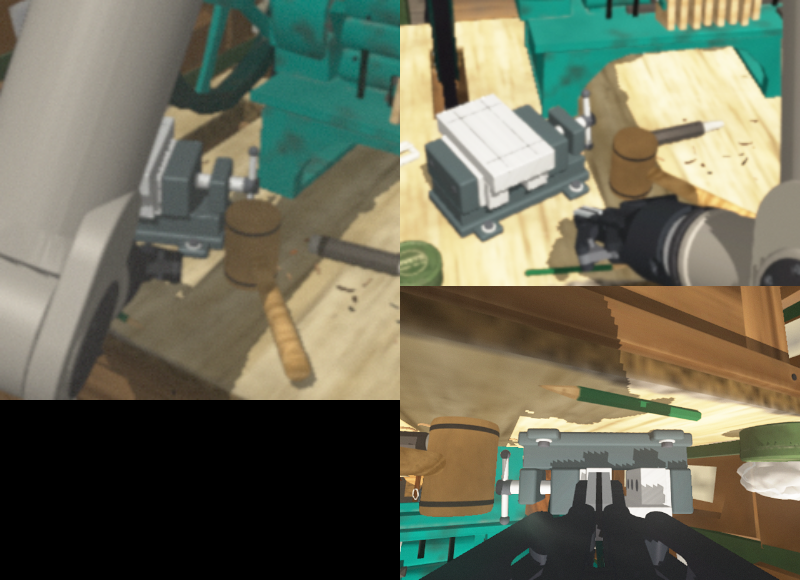

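View pics/w16.png

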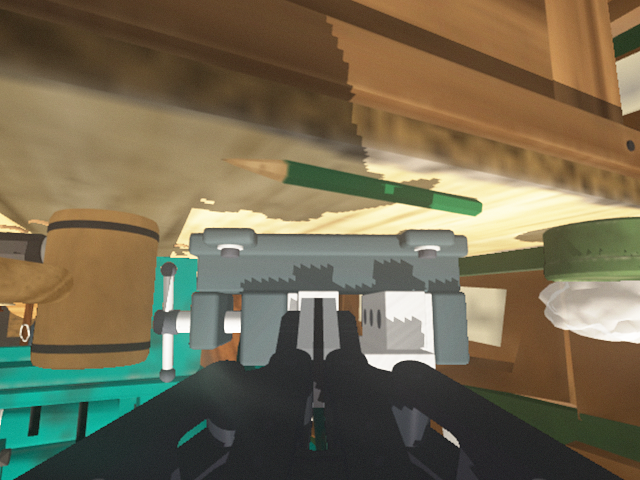

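The tilted fingertips at (318,300) are lined up with the moving parallel's end face (columns 290–338). I'll advance along the vise's −y axis.

Emit:
{"fn": "move_arm", "kwargs": {
  "steps": [-1,1,-1.96,0,0,0,0,-1,1,-1.96,0,0,0,0,-1,0.45,-0.9,0,0,0,0,-1,0,0,0,0,0,0,-1,0,0,0,0,0,0]
}}

```text
t: 35.65
eef_pos: [0.5527, 0.1542, 0.0453]
tool_rot: [0.439, 0.448, 0.731, -0.269]
contact_force: [0.4, 0.1, -0.0]
gripper_width: 0.001
```

```bash
python3 - <<'E'
from plan import *
o,Rc=cur();c=snap('wrist','w17.png');print(corner()[:3],o['contact_force'].round(2),o['torque'].round(2))
c=snap('scene','c17.png')
a=cv2.imread('pics/w17.png')[190:390,180:480];b=cv2.imread('pics/c17.png')[170:300,200:400]
v=np.zeros((600,800,3),np.uint8);v[:400,:600]=cv2.resize(a,(600,400));v[400:,:308]=cv2.resize(b,(308,200));cv2.imwrite('pics/m17.png',v)
E
```

```text
(np.float64(-0.02518120094296105), np.float64(0.0664880703912736), np.float64(0.0596106713007581)) [ 0.4   0.09 -0.01] [ 0.86  0.47 -0.03]
```

View pics/m17.png

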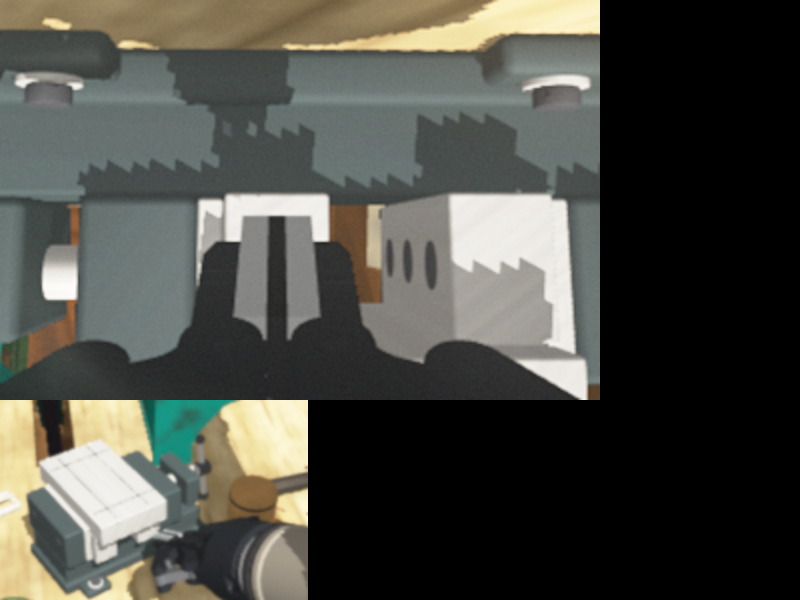

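Emit:
{"fn": "move_arm", "kwargs": {
  "steps": [-1,0.23,-0.45,0,0,0,0,-1,0.18,-0.36,0,0,0,0,-1,0,0,0,0,0,0]
}}

```text
t: 36.05
eef_pos: [0.557, 0.1456, 0.0454]
tool_rot: [0.439, 0.448, 0.731, -0.269]
contact_force: [0.7, -0.2, -0.7]
gripper_width: 0.004
```

Emit:
{"fn": "move_arm", "kwargs": {
  "steps": [-1,0.09,-0.18,0,0,0,0,-1,0,0,0,0,0,0]
}}

```text
t: 36.25
eef_pos: [0.5578, 0.1443, 0.0453]
tool_rot: [0.439, 0.448, 0.731, -0.269]
contact_force: [-0.4, -0.9, 0.1]
gripper_width: -0.003
```

Emit:
{"fn": "move_arm", "kwargs": {
  "steps": [-1,0.09,-0.18,0,0,0,0,-1,0,0,0,0,0,0]
}}

```text
t: 36.45
eef_pos: [0.5587, 0.1425, 0.0453]
tool_rot: [0.439, 0.448, 0.731, -0.269]
contact_force: [0.4, 0.3, 0.1]
gripper_width: 0.001
```

Emit:
{"fn": "move_arm", "kwargs": {
  "steps": [-1,0.05,-0.09,0,0,0,0,-1,0,0,0,0,0,0]
}}

```text
t: 36.65
eef_pos: [0.5591, 0.1417, 0.0453]
tool_rot: [0.439, 0.448, 0.731, -0.269]
contact_force: [0.4, 0.3, -0.6]
gripper_width: 0.002
```

Emit:
{"fn": "move_arm", "kwargs": {
  "steps": [-1,0.05,-0.09,0,0,0,0,-1,0,0,0,0,0,0]
}}

```text
t: 36.85
eef_pos: [0.5596, 0.1408, 0.0453]
tool_rot: [0.439, 0.448, 0.731, -0.269]
contact_force: [-0.7, 0.5, 1.1]
gripper_width: 0.003
```

Emit:
{"fn": "move_arm", "kwargs": {
  "steps": [-1,0.05,-0.09,0,0,0,0,-1,0,0,0,0,0,0]
}}

```text
t: 37.05
eef_pos: [0.5601, 0.1399, 0.0453]
tool_rot: [0.439, 0.448, 0.731, -0.269]
contact_force: [-0.2, 0.2, 0.9]
gripper_width: 0.003
```

Emit:
{"fn": "move_arm", "kwargs": {
  "steps": [-1,0.05,-0.09,0,0,0,0,-1,0,0,0,0,0,0]
}}

```text
t: 37.25
eef_pos: [0.5607, 0.139, 0.0453]
tool_rot: [0.439, 0.448, 0.731, -0.269]
contact_force: [0.0, -0.7, -0.1]
gripper_width: 0.004
```

Emit:
{"fn": "move_arm", "kwargs": {
  "steps": [-1,0.05,-0.09,0,0,0,0,-1,0,0,0,0,0,0]
}}

```text
t: 37.45
eef_pos: [0.5609, 0.1387, 0.0453]
tool_rot: [0.439, 0.448, 0.731, -0.269]
contact_force: [-1.0, 1.5, 1.2]
gripper_width: -0.001
```

Emit:
{"fn": "move_arm", "kwargs": {
  "steps": [-1,0.05,-0.09,0,0,0,0,-1,0,0,0,0,0,0]
}}

```text
t: 37.65
eef_pos: [0.561, 0.1386, 0.0452]
tool_rot: [0.439, 0.448, 0.732, -0.268]
contact_force: [-3.8, 3.9, 2.2]
gripper_width: -0.004
```

Emit:
{"fn": "move_arm", "kwargs": {
  "steps": [-1,0.05,-0.09,0,0,0,0,-1,0,0,0,0,0,0]
}}

```text
t: 37.85
eef_pos: [0.5614, 0.1384, 0.0452]
tool_rot: [0.439, 0.447, 0.732, -0.268]
contact_force: [-4.7, 5.9, 2.8]
gripper_width: -0.001
```

Emit:
{"fn": "move_arm", "kwargs": {
  "steps": [-1,-0.02,0.04,0,0,0,0,-1,0,0,0,0,0,0,-1,0,0,0,0,0,0,-1,0,0,0,0,0,0]
}}

```text
t: 38.25
eef_pos: [0.5614, 0.1384, 0.0452]
tool_rot: [0.439, 0.448, 0.732, -0.268]
contact_force: [-4.0, 4.4, 2.2]
gripper_width: 0.0
```

```bash
python3 - <<'E'
from plan import *
print(corner()[:3])
c=snap('wrist','w18.png');c=snap('scene','c18.png')
a=cv2.imread('pics/w18.png')[190:390,180:480];b=cv2.imread('pics/c18.png')[170:300,200:400]
v=np.zeros((600,800,3),np.uint8);v[:400,:600]=cv2.resize(a,(600,400));v[400:,:308]=cv2.resize(b,(308,200));cv2.imwrite('pics/m18.png',v)
E
```

```text
(np.float64(-0.02487315009061574), np.float64(0.04766995994267644), np.float64(0.059603775865577587))
```

View pics/m18.png

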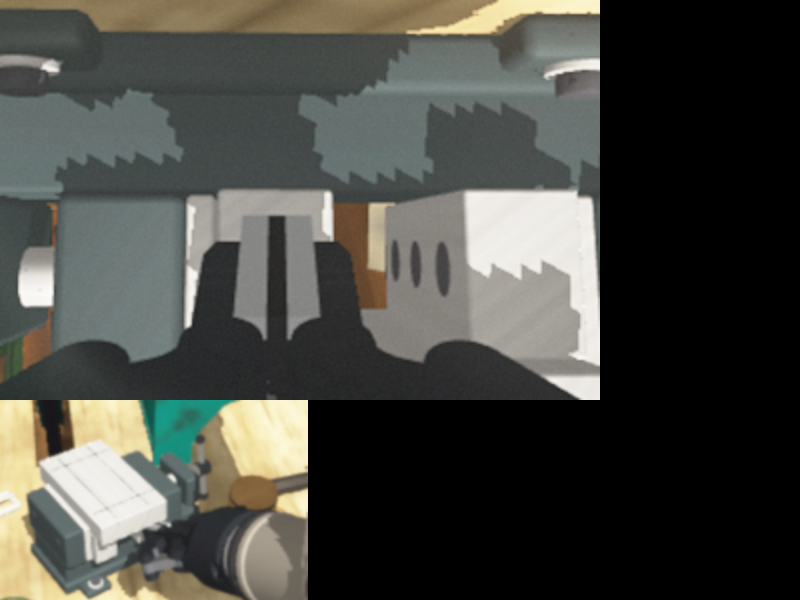

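The moving parallel held at about 5.7 N, peaking at about 7.4 N, with no motion. I'll back off and go over to the fixed one.

Emit:
{"fn": "move_arm", "kwargs": {
  "steps": [-1,-0.7,1.35,0,0,0,0,-1,-1.1,2.15,0,0,0,0,-1,2.27,1.16,0,0,0,0,-1,2.27,1.16,0,0,0,0,-1,0,0,0,0,0,0,-1,0,0,0,0,0,0]
}}

```text
t: 38.95
eef_pos: [0.5884, 0.1964, 0.0448]
tool_rot: [0.439, 0.448, 0.731, -0.269]
contact_force: [-1.3, -0.3, 0.8]
gripper_width: -0.002
```

```bash
python3 - <<'E'
from plan import *
print(corner()[:3]);o,Rc=cur();Rt,xv,yv=target(62);print((R.from_matrix(Rt)*Rc.inv()).as_rotvec(degrees=True).round(1),o['q'].round(2),o['contact_force'])
print((tcp_for(.0255,.055,.0595)-o['eef_pos'])*100)
c=snap('wrist','w19.png');c=snap('scene','c19.png')
a=cv2.imread('pics/w19.png')[190:390,180:480];b=cv2.imread('pics/c19.png')[170:300,200:400]
v=np.zeros((600,800,3),np.uint8);v[:400,:600]=cv2.resize(a,(600,400));v[400:,:308]=cv2.resize(b,(308,200));cv2.imwrite('pics/m19.png',v)
E
```

```text
(np.float64(0.02557884512189561), np.float64(0.08706015799606444), np.float64(0.059255643593863254))
[-0. -0. -0.] [-0.64  0.93 -0.34  1.74  1.16  1.53 -1.21] [-1.28637971 -0.32875049  0.78026257]
[ 1.44922728 -2.86139439  0.02480139]
```

View pics/m19.png

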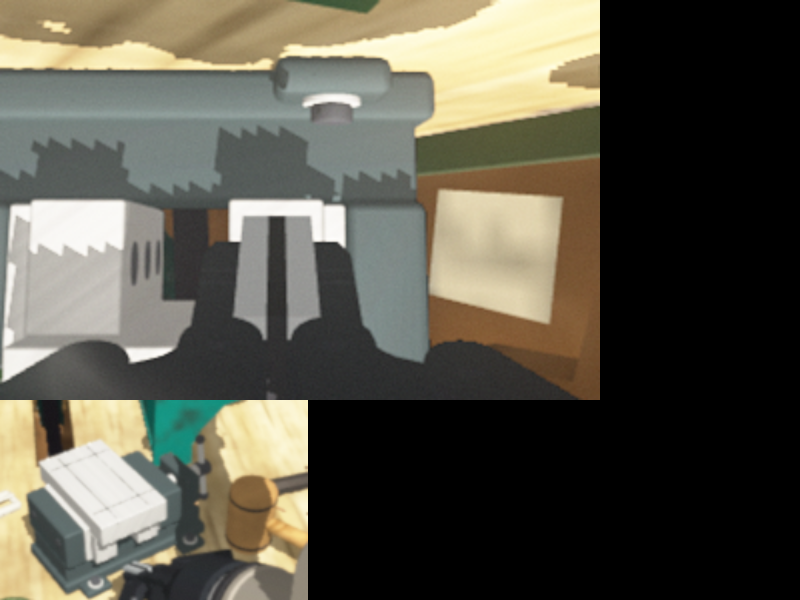

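The fingertips are centred on the fixed parallel's end face at crop (277,205). I'll advance to about 7 mm short of contact, then go in small steps.

Emit:
{"fn": "move_arm", "kwargs": {
  "steps": [-1,0.73,-1.43,0,0,0,0,-1,0.73,-1.43,0,0,0,0,-1,0,0,0,0,0,0,-1,0.14,-0.27,0,0,0,0,-1,0,0,0,0,0,0]
}}

```text
t: 39.55
eef_pos: [0.6054, 0.1631, 0.0455]
tool_rot: [0.439, 0.448, 0.731, -0.269]
contact_force: [-0.2, 1.0, -0.7]
gripper_width: 0.001
```

Emit:
{"fn": "move_arm", "kwargs": {
  "steps": [-1,0.05,-0.09,0,0,0,0,-1,0,0,0,0,0,0]
}}

```text
t: 39.75
eef_pos: [0.6058, 0.1631, 0.0453]
tool_rot: [0.439, 0.448, 0.731, -0.269]
contact_force: [0.5, 0.3, -0.6]
gripper_width: -0.004
```

Emit:
{"fn": "move_arm", "kwargs": {
  "steps": [-1,0.05,-0.09,0,0,0,0,-1,0,0,0,0,0,0]
}}

```text
t: 39.95
eef_pos: [0.6063, 0.1621, 0.0453]
tool_rot: [0.439, 0.448, 0.731, -0.269]
contact_force: [0.6, 0.5, -0.7]
gripper_width: 0.003
```

Emit:
{"fn": "move_arm", "kwargs": {
  "steps": [-1,0.05,-0.09,0,0,0,0,-1,0,0,0,0,0,0]
}}

```text
t: 40.15
eef_pos: [0.6064, 0.162, 0.0452]
tool_rot: [0.439, 0.448, 0.731, -0.269]
contact_force: [-2.6, 2.9, 1.4]
gripper_width: 0.001
```

Emit:
{"fn": "move_arm", "kwargs": {
  "steps": [-1,0.04,-0.07,0,0,0,0,-1,0,0,0,0,0,0,-1,0,0,0,0,0,0,-1,0,0,0,0,0,0]
}}

```text
t: 40.55
eef_pos: [0.6066, 0.1619, 0.0451]
tool_rot: [0.439, 0.448, 0.732, -0.268]
contact_force: [-4.0, 5.0, 3.6]
gripper_width: 0.001
```

Emit:
{"fn": "move_arm", "kwargs": {
  "steps": [-1,0,0,0,0,0,0,-1,0,0,0,0,0,0]
}}

```text
t: 40.75
eef_pos: [0.6066, 0.1619, 0.0451]
tool_rot: [0.439, 0.448, 0.732, -0.268]
contact_force: [-3.9, 4.9, 1.9]
gripper_width: -0.004
```

Emit:
{"fn": "move_arm", "kwargs": {
  "steps": [-1,-0.7,1.35,0,0,0,0,-1,-1.1,2.15,0,0,0,0,-1,-1,2,1,0,0,0,-1,0,0,4,0,0,0,-1,0,0,4,0,0,0,-1,0,0,4,0,0,0,-1,0,0,0,0,0,0,-1,0,0,0,0,0,0]
}}

```text
t: 41.55
eef_pos: [0.5787, 0.2176, 0.1766]
tool_rot: [0.439, 0.448, 0.731, -0.267]
contact_force: [-0.6, -0.8, -0.2]
gripper_width: -0.001
```

```bash
python3 look.py 20; python3 - <<'E'
from plan import *
o,Rc=cur();c=snap('wrist','w21.png');T=wT(c,o);Rt,xv,yv=target(62)
cs=cams.read_camera('scene');cd=cams.read_camera('side')
for k in ['moving_parallel_left_end','fixed_parallel_left_end']:
    for cn,cam,TT in(('side',cd,None),('wrist',c,T)):
        for x in models.place_of(cn,k)[:1]:
            p=atz(cam,*x['position'],.053,TT)-V;print(k,cn,round(x['score'],2),(p@xv).round(4),(p@yv).round(4))
for k,z in [('rivet_tin',0),('buckle',0)]:
    for x in models.place_of('wrist',k)[:1]: print(k,atz(c,*x['position'],z,T).round(3),x['score'])
    for x in models.place_of('scene',k)[:1]: print(k,x['position'],x['score'])
def pr(X):
    v=np.linalg.inv(T)@np.append(X,1);w=c['mtx']@v[:3];return w[:2]/w[2]
im=cv2.imread('pics/w21.png')
for z,col in((.094,(0,0,255)),(.070,(255,0,0))):
    q=[pr(V+xv*x+yv*y+[0,0,z]) for x,y in((-.0375,.064),(.0375,.064),(.0375,-.064),(-.0375,-.064))]
    cv2.polylines(im,[np.round(np.array(q)*8).astype(np.int32)],True,col,1,cv2.LINE_AA,3)
b=[pr(V+yv*0)]
cx,cy=pr(V+[0,0,.08]).astype(int);print(cx,cy)
a=im[max(0,cy-90):cy+90,max(0,cx-120):cx+120];cv2.imwrite('pics/w21z.png',cv2.resize(a,None,fx=3.2,fy=3.2,interpolation=cv2.INTER_CUBIC))
E
```

```text
41.55 [0.5787 0.2176 0.1766] [ 0.439  0.448  0.731 -0.267] [-0.61 -0.76 -0.19] [ 0.79  0.45 -0.05] -0.0006718436318322355
mallet_head [0.4453 0.1237 0.0384] [0.0008 0.0008]
mallet_handle [0.4598 0.2526 0.107 ] [0.0918 0.0918]
plate_over_moving_parallel [0.5811 0.0942 0.0894] [0.0013 0.0023 0.0029]
plate_over_fixed_parallel [0.624  0.1283 0.0994] [0.0017 0.0046 0.0046]
vise [ 0.6066  0.1059 -0.0011] [0.0019 0.0017 0.0021]
moving_parallel_left_end side 0.75 -0.0279 0.0578
moving_parallel_left_end wrist 0.97 -0.0254 0.048
fixed_parallel_left_end side 0.79 0.0309 0.0425
rivet_tin [ 0.699  0.229 -0.   ] 0.93
rivet_tin [325.4, 206.0] 0.89
buckle [241.7, 199.5] 0.66
281 172
```

View pics/m20.png

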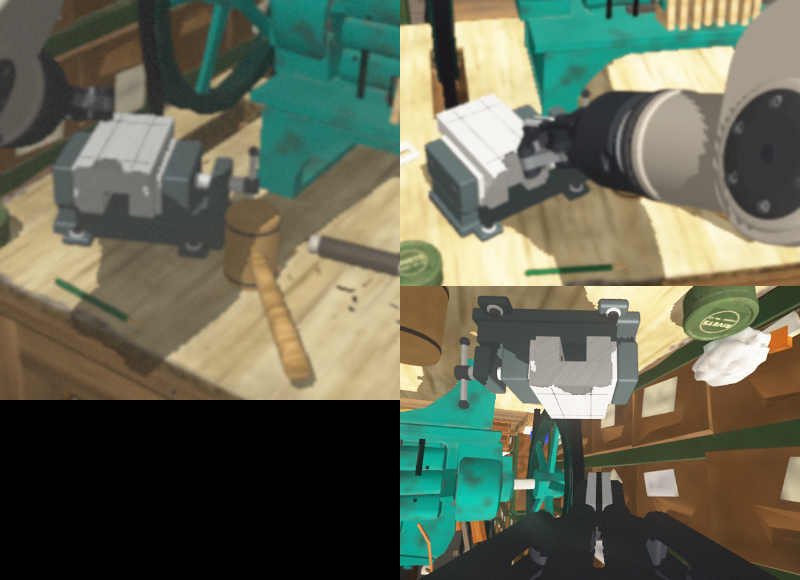

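View pics/w21z.png

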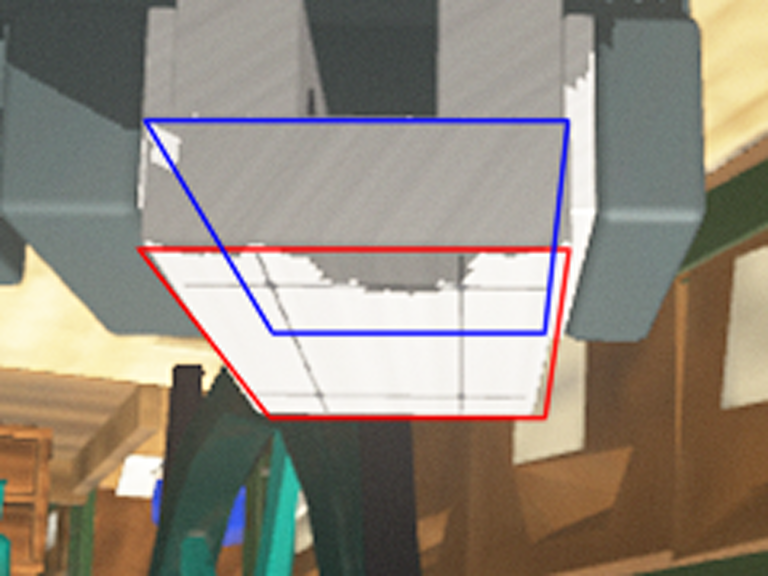

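The overlay of the plate at bedded height (94 and 70 mm) matches its edges on both sides. The parallels, tin and mallet are in place, so I'm handing in.

```bash
python3 - <<'E'
from h import *
print(status.get_obs()['t'],order.hand_in())
E
```

```text
the job is handed in; nothing more can be done
43.0 None
```

The plate is bedded level on both parallels, both parallels held under the finger push, and the job was handed in at t = 43 s. The hand-in reports no verdict, so the results below are from my own checks.

- **Tapping:** I tapped the middle, the fixed side, the moving side, then the middle again. The readings at the end of each move peaked at about 50 N on the plate, against the 90 N limit. The plate went down at about 10 N, and afterwards the mallet met both sides at the same height. A last wrist picture with the bedded outline drawn over it fits both of the plate's edges.
- **Mallet:** It stands flat on the bench with its head about 0.16 m from the middle of the vise.
- **Moving jaw's parallel:** It held at about 5.7 N, peaking at 7.4 N, without sliding.
- **Fixed jaw's parallel:** It held at about 6.2 N without sliding.
- **Tin and buckle:** Neither moved visibly. In the scene picture both are within 2 pixels of where they started.

**What went wrong or disagreed:**
- The first grasp closed above the handle, because the fingertips sit about 30 mm farther back than the stated tool frame. I measured that from the pictures and corrected for it.
- The mallet slipped a few degrees in the grip during the last two presses. I levelled it before putting it down.
- Heights and end positions from the fixed cameras' detections scattered by up to 10 mm. I relied on the contact heights, the wrist overlay and the forces instead.

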